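# Clear down the watchmaker's bench

## Robot

A 6-joint arm with a two-finger parallel gripper is mounted at the origin on the work surface. World frame = base frame: x ahead of the robot, y to its left, z up, the work surface at z = 0. Lengths are in m, angles in rad, forces in N, time in s.
With the tool pointing down it reaches from about 0.3 to 0.775 m from the base axis. Payload 14.6 kg.
Tool frame: the origin (TCP) lies midway between the tips of the shut fingers; the grasp point (between the pads) lies 19 mm behind it (ctrl.pinch_z is the distance from the TCP to the grasp point, in m); z points along the fingers, y is the line along which they close (so a half turn about z gives the same grasp; the last joint's range is limited). The gripper opens to 94 mm and grips with 3 to 60 N. Pads are 16 mm wide; open, the fingers measure 119 mm over their backs; the gripper's body (75 mm by 177 mm) begins 78 mm behind the grasp point.
Start: joints at [-1.244, 0.3, 1.521, -0, 1.321, -0.067], TCP at [0.211, -0.508, 0.205] pointing down, gripper open.
Joint ranges: [-3.03, 3.03], [-0.79, 2.21], [0.23, 2.52], [-1.04, 4.18], [0, 3.07], [-2.55, 2.55]. Speed limits (rad/s): [2.22, 2.22, 2.57, 3.14, 3.14, 3.14].

## Interface

Orientations are given as [roll, pitch, yaw] about the fixed x, y, z axes, in that order (R = Rz(yaw) Ry(pitch) Rx(roll)).
In Python, from station import ctrl gives the robot as it stands.
- The arm moves only by the tool jog_arm, never from a script. Its argument "motion" is a list of rows, each a list of 7 numbers: the shift along the tool's x, y, z in m, then the turn, a rotation vector about the tool's x, y, z in rad, then the opening, from -1 (shut) to 1 (fully open). In form: [[tx, ty, tz, rx, ry, rz, gripper], ...]. A call has 1 to 5 rows; each row shifts and turns the commanded pose from where the row before left it, along the tool's axes as they then stand; what a row does not reach is not made up. A row lasts 1/10 s, in which the tool goes at most 50 mm and 8.59 degrees, less where a joint would pass 70% of its speed; a pose out of reach is approached as far as the arm can. A call is refused whole if a number of a shift passes 0.05 or a number of a turn 0.15, either way. A call with a gripper value outside its range is refused whole. The fingers move at their own pace and stop on an object; "squeeze" is the grip in N (left out, the last holds). Time passes only in rows, so rows that do not move let the fingers close. It gives the time, the measured TCP pose, the force, the opening and the grip force at its end, in the units of the state.
- ctrl.get_obs(): the state, without advancing time (a new reading comes with each control period).
- ctrl.camera(name): name is "scene" or "top" or "wrist"; returns the picture (420x560x3 uint8, red, green, blue); there is no depth.
- ctrl.camera_model(name): a dict with "intrinsics" (3x3 intrinsics, pixels), "rvec" (rotation vector, rad) and "tvec" (3), from world to camera coordinates, as OpenCV has them. Camera axes: x right, y down, z forward; pixel columns grow to the right and rows downward; lengths in m; the calibration is good to about 2 mm. A picture is of the moment at which its call begins: read the wrist's pose just before it. camera_model takes no time and is no camera call; for the wrist camera it gives the pose at the moment of the call.
- ctrl.hand_in(): hands the job in; it is judged then, once.
The state is a dict: "time_s": time; "qpos": joint angles; "joint_vel": joint speeds; "tau": joint torques, N m; "ee_pos": TCP position; "eef_rot": TCP orientation; "force": force on the tool from outside, world axes, zero at the start; "moment": the same for the moment, N m; "grip_width": finger opening in m; "grip_force": force on a finger pad.
Only numpy, scipy, OpenCV 4.12 (cv2) and the standard library are available. Lean on these libraries where they do the work, as an engineer would, in place of code of your own. Each camera call takes 0.05 s, during which the arm holds its last target. There are 200 camera calls.

## Task

Clear down the watchmaker's bench. Draw the empty tray out of the dust hood, set the movement in its round holder upright in the middle of the tray's well, then slide the tray back along the bench, without lifting it, between the rails and under the clear roof until it is fully home against the back stop; also stand every screwdriver from the sloping rest in the deep cup, blade down, leaning against the side of the rim that has the thick rolled lip. Lower the screwdrivers in rather than dropping them, and leave the other things on the bench where they are.

Things in the scene. Friction and masses are not known exactly. Their poses are not given: they have to be found in the camera images.
- driver1_mid (a point): screwdriver, 180 mm long, 45 g: wood handle of square 11 x 11 mm section (upper 130 mm), round steel blade 7 mm thick (lower 50 mm). Point on its axis at half length, near its balance point; own x runs from blade to handle end. Starts in the sloping rest, handle end up at 28 deg; its upper 65 mm hangs free beyond the rest. May be absent.
- driver1_head (a point): end of that screwdriver's handle, 90 mm along its x axis from the mid point
- driver2_mid (a point): screwdriver, 180 mm long, 45 g: wood handle of square 11 x 11 mm section (upper 130 mm), round steel blade 7 mm thick (lower 50 mm). Point on its axis at half length, near its balance point; own x runs from blade to handle end. Starts in the sloping rest, handle end up at 28 deg; its upper 65 mm hangs free beyond the rest. May be absent.
- driver2_head (a point): end of that screwdriver's handle, 90 mm along its x axis from the mid point
- driver3_mid (a point): screwdriver, 180 mm long, 45 g: wood handle of square 11 x 11 mm section (upper 130 mm), round steel blade 7 mm thick (lower 50 mm). Point on its axis at half length, near its balance point; own x runs from blade to handle end. Starts in the sloping rest, handle end up at 28 deg; its upper 65 mm hangs free beyond the rest. May be absent.
- driver3_head (a point): end of that screwdriver's handle, 90 mm along its x axis from the mid point
- driver4_mid (a point): screwdriver, 180 mm long, 45 g: wood handle of square 11 x 11 mm section (upper 130 mm), round steel blade 7 mm thick (lower 50 mm). Point on its axis at half length, near its balance point; own x runs from blade to handle end. Starts in the sloping rest, handle end up at 28 deg; its upper 65 mm hangs free beyond the rest. May be absent.
- driver4_head (a point): end of that screwdriver's handle, 90 mm along its x axis from the mid point
- driver5_mid (a point): screwdriver, 180 mm long, 45 g: wood handle of square 11 x 11 mm section (upper 130 mm), round steel blade 7 mm thick (lower 50 mm). Point on its axis at half length, near its balance point; own x runs from blade to handle end. Starts in the sloping rest, handle end up at 28 deg; its upper 65 mm hangs free beyond the rest. May be absent.
- driver5_head (a point): end of that screwdriver's handle, 90 mm along its x axis from the mid point
- rest: dark wood sloping tool rest, 232 mm wide, fixed, five slots 44 mm apart (y = -88 to 88 mm); own x axis points level towards the high (handle) end; origin under its middle. In it a driver's mid point is 72 mm and its handle end 115 mm above the bench.
- cup: deep rectangular aluminium cup fixed to the bench, inside 56 mm (own x) by 112 mm (own y), walls 4 mm, inner floor 5 mm and rim 104 mm above the bench. The rim of its +x side carries a thick rolled dark steel lip (16 mm thick, top 108 mm up, outside the wall): that is the lipped side. Origin: centre of its underside; z up.
- hood: low dust hood, fixed. Two rails 98 mm apart inside, 52 mm high, from 75 mm before the origin to 75 mm beyond, where a back stop closes them; flared guides at the mouth reach to 107 mm before the origin. Clear roof, underside 52 mm up, top 56, from 15 mm before the origin to the back. Origin on the bench midway between rails; own x points in. Tray home: its origin 5 mm beyond the hood's.
- tray: flat grey tray, 140 (own x) x 90 mm, loose, 0.4 kg, on the bench, parked between the hood's rails at the start; floor 4 mm thick, rims 10 mm high round a well of 98 x 82 mm; a black upright handle block stands near its -x end. Origin: centre of its underside, own x points away from the handle. It slides with +x leading into the hood.
- tray_grip (a point): point inside the tray's handle block (20 mm along tray x, 30 mm along tray y, from 4 to 66 mm above the bench), on its axis, 50 mm up and 56 mm behind the tray's origin
- tray_well (a point): centre of the well's floor, 4 mm up
- holder_mid (a point): movement in its round steel holder, loose, 0.12 kg: foot 60 mm across and 10 mm high, above it a round body 46 mm across, 30 mm high in all; brass wheels on top. Point at its centre, 15 mm above its underside.
- dome: glass dust dome with knob, 100 mm across, 87 high; loose bystander, leave it where it is. Origin: centre of its underside.
- loupe: black eye loupe, 38 mm across, 36 high; loose bystander, leave it where it is. Origin: centre of its underside.
- tin: round steel tin, 60 mm across, 26 high; loose bystander, leave it where it is. Origin: centre of its underside.
- watch: watch without strap, 42 mm across, 12 high; loose bystander, leave it where it is. Origin: centre of its underside.
- oilers: black block with three white oil cups, 85 x 30 x 24 mm; loose bystander, leave it where it is. Origin: centre of its underside.
- tweezers: brass tweezers, 145 mm long, lying flat; loose bystander, leave it where it is. Origin: centre of its underside.
- jar: amber glass jar, 48 mm across, 60 high; loose bystander, leave it where it is. Origin: centre of its underside.

How it is judged:
On the way, in this order (a step that is already met when the one before it is completed fails the run):
1. the holder stands in the well of the tray, let go, with the tray drawn out from under the hood (horizontal distance between holder_mid and tray_well below 0.022 m and z of holder_mid in the frame of tray below 0.024 m and angle between holder_mid's own z axis and vertical below 0.12 rad and contact force between the fingers and holder below 0.05 N and x of tray in the frame of hood below -0.04 m), for 0.2 s.
2. the tray, with the holder in its well, is fully home under the hood (horizontal distance between holder_mid and tray_well below 0.022 m and z of holder_mid in the frame of tray below 0.024 m and x of tray in the frame of hood between -0.002 and 0.012 m and y of tray in the frame of hood between -0.008 and 0.008 m), for 0.2 s.
At the end, for the whole second after the job is handed in: Tray between the rails within 7 mm of the back stop; holder upright within 22 mm of the well centre; every screwdriver present at rest in the cup, blade down, tilted 0.1 to 0.65 rad, handle end over 30 mm from the cup centre towards the lipped side and within 70 mm of that side's middle (all of step 2 and angle between holder_mid's own z axis and vertical below 0.12 rad and linear speed of tray below 0.02 m/s and z of each of driver1_mid, driver2_mid, driver3_mid, driver4_mid, driver5_mid in the frame of cup below 0.1 m and x of driver1_mid in the frame of cup between -0.03 and 0.03 m and y of driver1_mid in the frame of cup between -0.058 and 0.058 m and x of each of driver1_head, driver2_head, driver3_head, driver4_head, driver5_head in the frame of cup above 0.03 m and y of driver1_head in the frame of cup between -0.07 and 0.07 m and angle between driver1_mid's own x axis and vertical between 0.1 and 0.65 rad and linear speed of each of driver1, driver2, driver3, driver4, driver5 below 0.03 m/s and x of driver2_mid in the frame of cup between -0.03 and 0.03 m and y of driver2_mid in the frame of cup between -0.058 and 0.058 m and y of driver2_head in the frame of cup between -0.07 and 0.07 m and angle between driver2_mid's own x axis and vertical between 0.1 and 0.65 rad and x of driver3_mid in the frame of cup between -0.03 and 0.03 m and y of driver3_mid in the frame of cup between -0.058 and 0.058 m and y of driver3_head in the frame of cup between -0.07 and 0.07 m and angle between driver3_mid's own x axis and vertical between 0.1 and 0.65 rad and x of driver4_mid in the frame of cup between -0.03 and 0.03 m and y of driver4_mid in the frame of cup between -0.058 and 0.058 m and y of driver4_head in the frame of cup between -0.07 and 0.07 m and angle between driver4_mid's own x axis and vertical between 0.1 and 0.65 rad and x of driver5_mid in the frame of cup between -0.03 and 0.03 m and y of driver5_mid in the frame of cup between -0.058 and 0.058 m and y of driver5_head in the frame of cup between -0.07 and 0.07 m and angle between driver5_mid's own x axis and vertical between 0.1 and 0.65 rad); the robot touches nothing.
It fails at once if another thing on the bench was moved more than 40 mm (distance of any of dome, loupe, tin, watch, oilers, tweezers, jar from where it was at the start of the episode above 0.04 m).
It fails at once if the tray was lifted off the bench by more than 25 mm (height (world z) of tray above 0.025 m).
It fails at once if a screwdriver was dropped into the cup ((horizontal distance between driver1_mid and cup below 0.06 m and height (world z) of driver1_mid between 0.105 and 0.19 m and linear speed of driver1 above 0.8 m/s) or (horizontal distance between driver2_mid and cup below 0.06 m and height (world z) of driver2_mid between 0.105 and 0.19 m and linear speed of driver2 above 0.8 m/s) or (horizontal distance between driver3_mid and cup below 0.06 m and height (world z) of driver3_mid between 0.105 and 0.19 m and linear speed of driver3 above 0.8 m/s) or (horizontal distance between driver4_mid and cup below 0.06 m and height (world z) of driver4_mid between 0.105 and 0.19 m and linear speed of driver4 above 0.8 m/s) or (horizontal distance between driver5_mid and cup below 0.06 m and height (world z) of driver5_mid between 0.105 and 0.19 m and linear speed of driver5 above 0.8 m/s)).
Of driver1, driver2, driver3, driver4, driver5 only 3 to 5 are there at a start; the rules pass over those that are not, and their reading is None.
At some moment in a run one of holder, tray may be knocked a few centimetres aside while the robot is not near it.
It also fails if it takes over 210 s, if anything falls off the work surface, if the arm or the gripper's body presses on something with over 40 N, if the wrist force passes 120 N, or if a joint passes its speed limit or range.

## Working session

There is one attempt and no reset: what is moved stays moved. The work goes in short steps, Python scripts to look and compute and a tool call to move; the robot and the scene stay as the last step left them, time stands still between calls to the robot, and variables do not carry over. Pictures are saved under pics/ and viewed, at most 14 in all, crops included, and the job is handed in when it is done.

Besides the shell and the picture viewer there is one more tool, called after "Call:" as name(argument=value, ...), one argument or row to a line, values as JSON. jog_arm: Moves the arm, as the interface text tells. Its arguments: {"type":"object","properties":{"motion":{"type":"array"},"squeeze":{"type":"number"}},"required":["motion"]}

```bash
ls; mkdir -p pics; python3 - <<'E'
from station import ctrl
import cv2
print(ctrl.get_obs()); print(ctrl.pinch_z)
for n in("scene","top"):
    im=ctrl.camera(n); cv2.imwrite(f"pics/{n}0.png",im[...,::-1])
    print(n,ctrl.camera_model(n))
E
```

```text
pics
{'time_s': 0.0, 'qpos': array([-1.24361778e+00,  3.00472646e-01,  1.52159128e+00,  1.70111612e-06,
        1.32070195e+00, -6.65944959e-02]), 'joint_vel': array([-1.81371719e-03,  1.38161662e-03, -2.79933820e-04,  2.25733235e-04,
        7.45419329e-07,  6.53226704e-04]), 'tau': array([ 2.64262766e-03, -5.31805658e+01, -3.52736878e+01,  7.09651038e-02,
        2.43651151e-02, -9.50523577e-05]), 'ee_pos': array([ 0.21093567, -0.50765287,  0.20488117]), 'eef_rot': array([-3.14042214e+00, -7.97162873e-05,  3.93772573e-01]), 'force': array([-0.88399423, -0.13091759,  0.55154464]), 'moment': array([-0.0062653 , -0.04699856,  0.02062717]), 'grip_force': 0.0, 'grip_width': 0.09440669297321257}
0.0188
scene {'intrinsics': array([[435.3631491 ,   0.        , 274.29430464],
       [  0.        , 435.3631491 , 212.65148124],
       [  0.        ,   0.        ,   1.        ]]), 'rvec': array([ 0.81777889,  2.78707987, -0.74500228]), 'tvec': array([ 0.49295046, -0.22279809,  1.55722366])}
top {'intrinsics': array([[454.60942239,   0.        , 282.05423304],
       [  0.        , 454.60942239, 215.40685581],
       [  0.        ,   0.        ,   1.        ]]), 'rvec': array([ 2.16065   , -2.13061705,  0.15805172]), 'tvec': array([-0.01310129,  0.57735554,  1.13465704])}
```

View pics/top0.png

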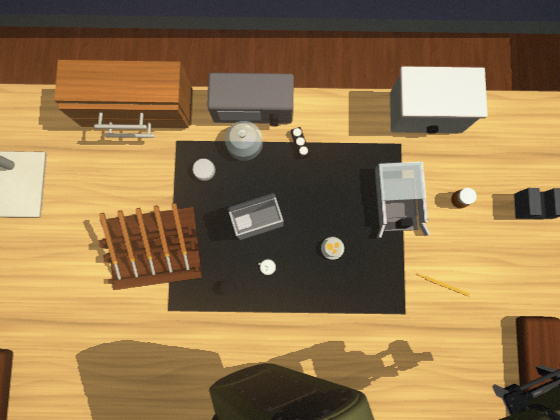

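View pics/scene0.png

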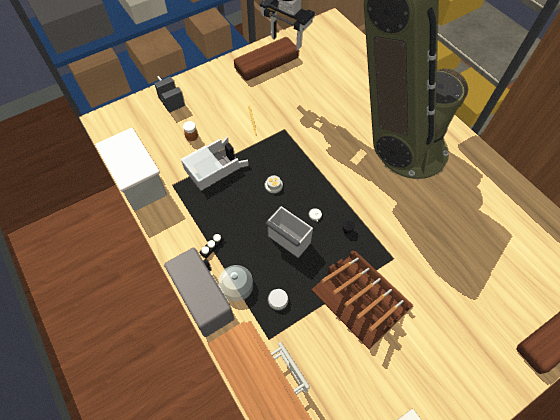

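The top view shows the rest with 5 drivers at (105-187, 205-275), the cup at (256,216), the holder at (332,248), and the hood and tray at (402,198). I'll enlarge the key parts.

```bash
cat > h.py <<'E'
import numpy as np, cv2
from station import ctrl
from scipy.spatial.transform import Rotation as R
def ray(cm,uv):
    K=cm["intrinsics"];r=cv2.Rodrigues(cm["rvec"])[0];t=cm["tvec"]
    d=r.T@np.linalg.solve(K,[uv[0],uv[1],1.]);return -r.T@t,d
def onz(cm,uv,z):
    c,d=ray(cm,uv);return c+d*(z-c[2])/d[2]
def proj(cm,p):
    return cv2.projectPoints(np.array(p,float).reshape(-1,3),cm["rvec"],cm["tvec"],cm["intrinsics"],None)[0].reshape(-1,2)
E
python3 - <<'E'
import cv2,numpy as np
t=cv2.imread("pics/top0.png");s=cv2.imread("pics/scene0.png")
f=lambda im,x,y,w,h,W,H:cv2.resize(im[y:y+h,x:x+w],(W,H),interpolation=cv2.INTER_CUBIC)
a=f(t,90,180,200,120,800,480)
cv2.imwrite("pics/c1.png",a)
cv2.imwrite("pics/c2.png",np.hstack([f(t,315,145,125,125,400,400),f(s,170,125,120,120,400,400)]))
E
```

```text
(no output)
```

View pics/c1.png

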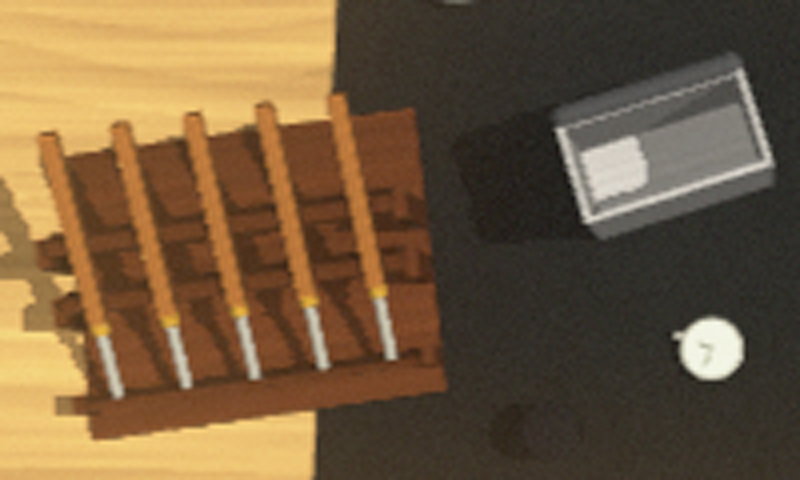

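View pics/c2.png

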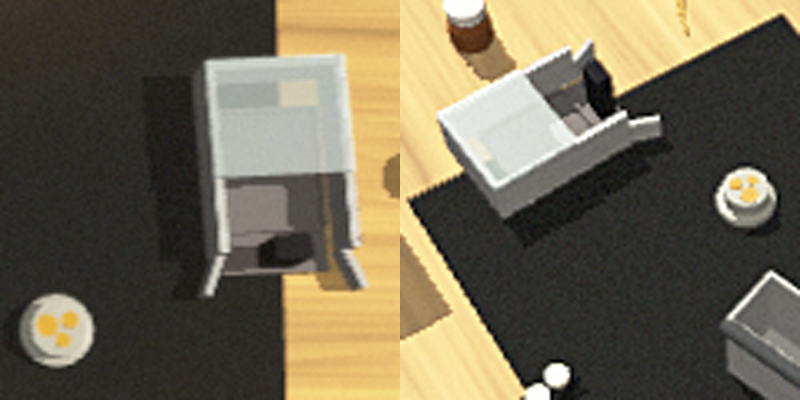

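```bash
python3 - <<'E'
from h import *
cm=ctrl.camera_model("top"); sc=ctrl.camera_model("scene")
print("cam",ray(cm,(0,0))[0],ray(sc,(0,0))[0])
c1=lambda x,y:(90+(x+.5)/4-.5,180+(y+.5)/4-.5)
c2=lambda x,y:(315+(x+.5)/3.2-.5,145+(y+.5)/3.2-.5)
P=np.array([onz(cm,c1(*p),.104)[:2] for p in [(557,127),(742,70),(770,163),(590,222)]])
print("cup",P.round(4).tolist(),P.mean(0)); 
for a in range(4): d=P[(a+1)%4]-P[a];print(np.linalg.norm(d).round(4),np.degrees(np.arctan2(d[1],d[0])).round(1))
H=[(50,135),(122,125),(193,115),(266,105),(338,96)];B=[(118,397),(187,387),(256,378),(324,367),(391,358)]
for h,b in zip(H,B):
    p=onz(cm,c1(*h),.115);q=onz(cm,c1(*b),.030);d=p-q
    print("drv",p.round(4),q.round(4),np.linalg.norm(d).round(4),np.degrees(np.arctan2(d[1],d[0])).round(1), "mid",((p+q)/2).round(4))
Q=np.array([onz(cm,c2(*p),.056)[:2] for p in [(207,62),(342,57),(352,172),(218,175)]])
print("roof",Q.round(4).tolist())
for a in range(4): d=Q[(a+1)%4]-Q[a];print(np.linalg.norm(d).round(4),np.degrees(np.arctan2(d[1],d[0])).round(1))
print("grip",onz(cm,c2(287,243),.066)); print("holder",onz(cm,c2(57,330),.02))
print("tray right/left near edge",onz(cm,c2(222,272),.010),onz(cm,c2(318,272),.010))
E
```

```text
cam [ 0.40577276 -0.0054597   1.20676274] [0.93566099 0.55138541 1.24020052]
cup [[0.5766, 0.1256], [0.6137, 0.0127], [0.5561, -0.0054], [0.5183, 0.1037]] [0.56616885 0.05915901]
0.1189 -71.8
0.0604 -162.6
0.1155 109.1
0.0622 20.6
drv [0.5656 0.4318 0.115 ] [0.409  0.4101 0.03  ] 0.1794 7.9 mid [0.4873 0.4209 0.0725]
drv [0.5723 0.3885 0.115 ] [0.416  0.3663 0.03  ] 0.1793 8.1 mid [0.4942 0.3774 0.0725]
drv [0.5791 0.3458 0.115 ] [0.4223 0.3224 0.03  ] 0.1798 8.5 mid [0.5007 0.3341 0.0725]
drv [0.5859 0.3017 0.115 ] [0.4299 0.2792 0.03  ] 0.179 8.2 mid [0.5079 0.2905 0.0725]
drv [0.5921 0.2582 0.115 ] [0.4363 0.2364 0.03  ] 0.1788 8.0 mid [0.5142 0.2473 0.0725]
roof [[0.7142, -0.2564], [0.72, -0.3664], [0.6249, -0.3715], [0.6209, -0.2636]]
0.1101 -87.0
0.0952 -176.9
0.1079 92.1
0.0936 4.4
grip [ 0.56508813 -0.31498377  0.066     ]
holder [ 0.49717565 -0.13785629  0.02      ]
tray right/left near edge [ 0.54790647 -0.27572149  0.01      ] [ 0.54902522 -0.35524443  0.01      ]
```

The lip is on the far side of the cup (world +x), and there are five drivers. Next is a motion-planning helper, starting with the tray grip.

```bash
cat >> h.py <<'E'
def pose(yaw,tilt=0,side=0):
    "tool down with x along yaw; tilt swings fingers towards +x, side about the tool x"
    return R.from_euler('z',yaw)*R.from_euler('x',np.pi)*R.from_euler('y',tilt)*R.from_euler('x',side)
def plan(stages,start=None):
    """stages: (label, pinch xyz, Rotation, rows); prints the row to repeat for each"""
    o=ctrl.get_obs()
    p,r=start or (o["ee_pos"],R.from_euler('xyz',o["eef_rot"]))
    for lab,g,rt,n in stages:
        tgt=np.array(g)+rt.apply([0,0,ctrl.pinch_z])
        w=(r.inv()*rt).as_rotvec()/n; t=r.inv().apply(tgt-p)
        R1=R.from_rotvec(w); M=sum(R.from_rotvec(w*k).as_matrix() for k in range(n))
        t1=np.linalg.solve(M,t)
        print(lab,n,"x",t1.round(4).tolist(),w.round(4).tolist())
        p,r=tgt,rt
E
python3 - <<'E'
from h import *
T=pose(.052)
plan([("over tray",(.565,-.315,.16),T,10),("down",(.565,-.315,.048),T,5)])
cm=ctrl.camera_model("top")
print(onz(cm,(418,275),0),onz(cm,(468,295),0))
E
```

```text
over tray 10 x [0.0392, -0.0103, 0.0064] [-0.0001, 0.0, 0.0342]
down 5 x [0.0, -0.0, 0.0224] [0.0, 0.0, 0.0]
[ 0.43015456 -0.36520006  0.        ] [ 0.38003673 -0.49457927  0.        ]
```

Call:
jog_arm(
  motion=[
    [0.0392,-0.0103,0.0064,0,0,0.0342,0.3],
    [0.0392,-0.0103,0.0064,0,0,0.0342,0.3],
    [0.0392,-0.0103,0.0064,0,0,0.0342,0.3],
    [0.0392,-0.0103,0.0064,0,0,0.0342,0.3],
    [0.0392,-0.0103,0.0064,0,0,0.0342,0.3],
  ],
  squeeze=20,
)

```text
time_s: 0.6
ee_pos: [0.3812, -0.3954, 0.1731]
eef_rot: [-3.141, 0.0, 0.221]
force: [0.1, -0.0, 0.2]
grip_width: 0.062
grip_force: 0.0
```

Call:
jog_arm(
  motion=[
    [0.0392,-0.0103,0.0064,0,0,0.0342,0.3],
    [0.0392,-0.0103,0.0064,0,0,0.0342,0.3],
    [0.0392,-0.0103,0.0064,0,0,0.0342,0.3],
    [0.0392,-0.0103,0.0064,0,0,0.0342,0.3],
    [0.0392,-0.0103,0.0064,0,0,0.0342,0.3],
  ],
)

```text
time_s: 1.1
ee_pos: [0.5669, -0.3146, 0.1409]
eef_rot: [-3.141, 0.001, 0.051]
force: [-0.7, -0.6, -0.3]
grip_width: 0.0612
grip_force: 0.0
```

```bash
python3 - <<'E'
from h import *
cm=ctrl.camera_model("wrist"); im=ctrl.camera("wrist"); cv2.imwrite("pics/w1.png",im[...,::-1])
np.save("pics/w1.npy",cm)
plan([("fix",(.565,-.315,.16),pose(.052),1)])
print(cm["intrinsics"][0,0],ray(cm,(280,210)))
E
```

```text
fix 1 x [-0.0059, 0.0029, -0.002] [-0.0017, 0.0006, -0.0009]
354.59348910738544 (array([ 0.64370606, -0.31146064,  0.32056951]), array([-0.2552674 , -0.03334141, -0.96657782]))
```

View pics/w1.png

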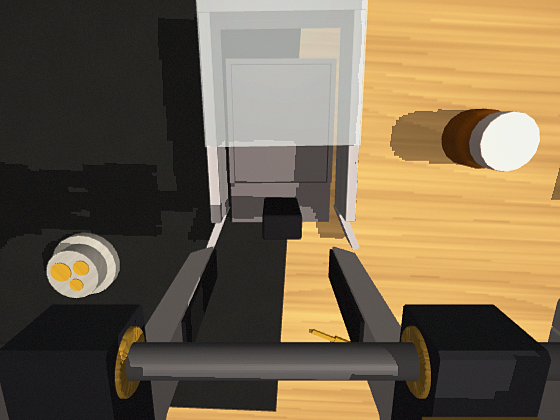

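The wrist view shows the block top at about (283,204), the roof front edge at row 146 and the rail inner edges near columns 217 and 348.

```bash
python3 - <<'E'
from h import *
cm=np.load("pics/w1.npy",allow_pickle=True).item()
for n,u,z in [("blk top far L",(266,198),.066),("blk far R",(300,198),.066),("blk near L",(266,213),.066),("blk near R",(300,213),.066),("roof L",(206,146),.056),("roof R",(360,146),.056),("roof backL",(198,2),.056),("roof backR",(366,2),.056),("well far L",(228,61),.01),("well far R",(335,61),.01),("jar",(510,141),.06)]:
    print(n,onz(cm,u,z).round(4))
for x in(.565,.57,.575): print(proj(cm,[(x,-.315,.066)]))
E
```

```text
blk top far L [ 0.5851 -0.3094  0.066 ]
blk far R [ 0.5864 -0.3344  0.066 ]
blk near L [ 0.5736 -0.31    0.066 ]
blk near R [ 0.5749 -0.3352  0.066 ]
roof L [ 0.6196 -0.2634  0.056 ]
roof R [ 0.6255 -0.3765  0.056 ]
roof backL [ 0.7139 -0.2579  0.056 ]
roof backR [ 0.7196 -0.3695  0.056 ]
well far L [ 0.6845 -0.2728  0.01  ]
well far R [ 0.689  -0.3596  0.01  ]
jar [ 0.6349 -0.4831  0.06  ]
[[272.15782524 224.39636285]]
[[272.50166766 218.01114935]]
[[272.84897103 211.56166538]]
```

```bash
python3 - <<'E'
from h import *
cm=np.load("pics/w1.npy",allow_pickle=True).item()
print(onz(cm,(282.5,225.5),.066))
T=pose(.06)
a=np.array([.565,-.323,.048]);d=np.array([np.cos(.06),np.sin(.06),0])
plan([("down",a,T,5),("pull",a-d*.075,T,10)])
E
```

```text
[ 0.56453732 -0.32280905  0.066     ]
down 5 x [-0.0013, 0.0022, 0.022] [-0.0003, 0.0001, -0.0018]
pull 10 x [-0.0075, 0.0, 0.0] [0.0, 0.0, 0.0]
```

Call:
jog_arm(
  motion=[
    [-0.0033,0.0055,0.001,0,0,-0.004,0.3],
    [-0.0033,0.0055,0.02,0,0,-0.005,0.3],
    [0,0,0.03,0,0,0,0.3],
    [0,0,0.03,0,0,0,0.3],
    [0,0,0.029,0,0,0,0.3],
  ],
)

```text
time_s: 1.65
ee_pos: [0.5585, -0.3278, 0.0304]
eef_rot: [3.142, 0.0, 0.06]
force: [-0.1, -0.3, 0.5]
grip_width: 0.0609
grip_force: 0.0
```

Call:
jog_arm(
  motion=[
    [0,0,0,0,0,0,-0.5],
    [0,0,0,0,0,0,-0.7],
    [0,0,0,0,0,0,-0.8],
    [0,0,0,0,0,0,-0.8],
    [0,0,0,0,0,0,-0.8],
  ],
)

```text
time_s: 2.15
ee_pos: [0.56, -0.3265, 0.0333]
eef_rot: [-3.141, -0.001, 0.061]
force: [-5.0, 8.2, 9.5]
grip_width: 0.0299
grip_force: 20.0
```

Call:
jog_arm(
  motion=[
    [-0.0075,0,0,0,0,0,-0.8],
    [-0.0075,0,0,0,0,0,-0.8],
    [-0.0075,0,0,0,0,0,-0.8],
    [-0.0075,0,0,0,0,0,-0.8],
    [-0.0075,0,0,0,0,0,-0.8],
  ],
)

```text
time_s: 2.65
ee_pos: [0.5234, -0.3293, 0.0333]
eef_rot: [3.14, -0.004, 0.061]
force: [4.4, 3.3, 1.6]
grip_width: 0.03
grip_force: 19.9
```

Call:
jog_arm(
  motion=[
    [-0.0075,0,0,0,0,0,-0.8],
    [-0.0075,0,0,0,0,0,-0.8],
    [-0.0075,0,0,0,0,0,-0.8],
    [-0.0075,0,0,0,0,0,-0.8],
    [-0.0075,0,0,0,0,0,-0.8],
  ],
)

```text
time_s: 3.15
ee_pos: [0.4858, -0.332, 0.0332]
eef_rot: [3.139, -0.004, 0.061]
force: [5.2, 0.6, 4.5]
grip_width: 0.0294
grip_force: 19.9
```

Call:
jog_arm(
  motion=[
    [0,0,0,0,0,0,0.0],
    [0,0,0,0,0,0,0.3],
    [0,0,-0.03,0,0,0,0.5],
    [0,0,-0.04,0,0,0,0.5],
    [0,0,-0.04,0,0,0,0.5],
  ],
)

```text
time_s: 3.65
ee_pos: [0.4847, -0.3313, 0.1427]
eef_rot: [-3.141, 0.001, 0.061]
force: [0.2, -0.0, 0.1]
grip_width: 0.0665
grip_force: 0.0
```

Call:
jog_arm(
  motion=[
    [0,-0.04,0,0,0,0,0.6],
    [0,-0.04,0,0,0,0,0.6],
    [0,-0.04,0,0,0,0,0.6],
    [-0.01,-0.04,0,0,0,0,0.6],
    [-0.01,-0.03,0,0,0,0,0.6],
  ],
)

```text
time_s: 4.15
ee_pos: [0.4528, -0.1411, 0.1415]
eef_rot: [-3.142, 0.0, 0.062]
force: [-0.2, 0.0, -0.7]
grip_width: 0.0749
grip_force: 0.0
```

```bash
cat > look.py <<'E'
from h import *
import sys
n,tag=sys.argv[1:3]
cm=ctrl.camera_model(n); im=ctrl.camera(n); cv2.imwrite(f"pics/{tag}.png",im[...,::-1]); np.save(f"pics/{tag}.npy",cm)
E
python3 look.py wrist w2; python3 look.py top t2; python3 - <<'E'
from h import *
for n,z in(("w2",.03),("t2",.03)):
    im=cv2.imread(f"pics/{n}.png");cm=np.load(f"pics/{n}.npy",allow_pickle=True).item()
    hsv=cv2.cvtColor(im,cv2.COLOR_BGR2HSV)
    m=cv2.inRange(hsv,(12,120,150),(28,255,255))
    k,l,s,c=cv2.connectedComponentsWithStats(m)
    for i in range(1,k):
        p=onz(cm,c[i],z)
        if s[i,4]>5 and abs(p[0]-.49)<.06 and abs(p[1]+.13)<.06: print(n,c[i].round(1),s[i,4],p.round(4))
print(ctrl.get_obs()["ee_pos"])
E
```

```text
w2 [284.5 147.2] 228 [ 0.5056 -0.1482  0.03  ]
w2 [261.7 151.9] 378 [ 0.5006 -0.1299  0.03  ]
w2 [276.3 167.4] 161 [ 0.4888 -0.1426  0.03  ]
[ 0.45254762 -0.14048052  0.14178074]
```

View pics/w2.png

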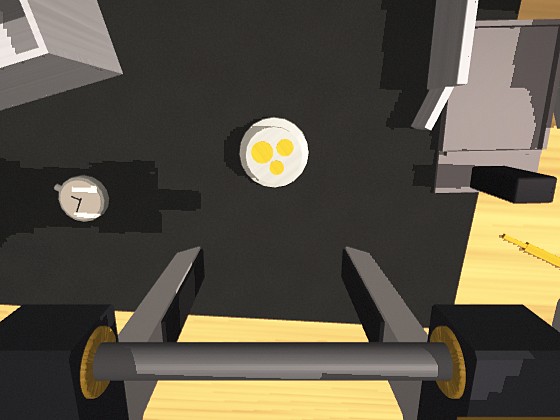

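The holder's foot is centred at about (273.5,152), spanning 240-308. The fingers are open and the tray is visible on the right.

```bash
python3 - <<'E'
from h import *
cm=np.load("pics/w2.npy",allow_pickle=True).item()
print(onz(cm,(274,152),.008)); print(onz(cm,(276,154),.03))
for u in [(240,152),(308,152)]: print(onz(cm,u,.008))
g=(onz(cm,(274,152),.008)+onz(cm,(276,154),.03))/2
T=pose(.06)
plan([("over",(g[0],g[1],.12),T,2),("down",(g[0],g[1],.032),T,4)])
# tray geometry, wrist view: block top, tray well corner estimates
for n,u,z in [("blk top",(513,187),.066),("tray near-left corner",(434,190),.010)]: print(n,onz(cm,u,z))
E
```

```text
[ 0.4990133 -0.1400942  0.008    ]
[ 0.49964346 -0.141612    0.03      ]
[ 0.49714088 -0.11041082  0.008     ]
[ 0.50088538 -0.16977225  0.008     ]
over 2 x [0.0233, 0.0017, 0.0203] [-0.0001, 0.0001, 0.0018]
down 4 x [0.0, -0.0, 0.022] [0.0, 0.0, 0.0]
blk top [ 0.49036261 -0.31558393  0.066     ]
tray near-left corner [ 0.4746505  -0.28496874  0.01      ]
```

Call:
jog_arm(
  motion=[
    [0.0233,0.0007,0.0203,0,0,0.002,0.6],
    [0.0233,0.0007,0.0203,0,0,0.002,0.6],
    [0,0,0.03,0,0,0,0.6],
    [0,0,0.03,0,0,0,0.6],
    [0,0,0.028,0,0,0,0.6],
  ],
)

```text
time_s: 4.75
ee_pos: [0.5001, -0.1422, 0.0114]
eef_rot: [3.141, 0.0, 0.057]
force: [0.3, -0.3, 0.1]
grip_width: 0.0755
grip_force: 0.0
```

Call:
jog_arm(
  motion=[
    [0,0,0,0,0,0,0.2],
    [0,0,0,0,0,0,-0.2],
    [0,0,0,0,0,0,-0.4],
    [0,0,0,0,0,0,-0.4],
    [0,0,0,0,0,0,-0.4],
  ],
  squeeze=12,
)

```text
time_s: 5.25
ee_pos: [0.5006, -0.142, 0.0143]
eef_rot: [3.141, -0.002, 0.057]
force: [-0.9, 1.2, 7.1]
grip_width: 0.046
grip_force: 12.0
```

```bash
python3 - <<'E'
from h import *
cm=np.load("pics/w1.npy",allow_pickle=True).item()
print("w1 line183",onz(cm,(232,183),.01),onz(cm,(330,183),.01))
cm=np.load("pics/w2.npy",allow_pickle=True).item()
print("w2 line152",onz(cm,(440,152),.01),onz(cm,(540,149),.01))
print("w2 far line",onz(cm,(480,27),.01),onz(cm,(540,25),.01))
print(ctrl.get_obs()["ee_pos"])
E
```

```text
w1 line183 [ 0.58423086 -0.27820197  0.01      ] [ 0.58873919 -0.36506224  0.01      ]
w2 line152 [ 0.50828623 -0.28399859  0.01      ] [ 0.51628781 -0.36996303  0.01      ]
w2 far line [ 0.6077105  -0.29723166  0.01      ] [ 0.61211537 -0.34443349  0.01      ]
[ 0.50064212 -0.14195017  0.01425727]
```

```bash
python3 - <<'E'
from h import *
T=pose(.06)
plan([("up",(.5,-.142,.10),T,3),("over",(.561,-.326,.10),T,6),("down",(.561,-.326,.040),T,4)])
E
```

```text
up 3 x [-0.0002, 0.0, -0.0223] [0.0003, -0.0007, -0.0011]
over 6 x [0.0083, 0.0312, 0.0] [0.0, 0.0, 0.0]
down 4 x [0.0, -0.0, 0.015] [0.0, 0.0, 0.0]
```

Call:
jog_arm(
  motion=[
    [0,0,-0.02,0,0,0,-0.4],
    [0,0,-0.03,0,0,0,-0.4],
    [0.0,0.0,-0.017,0,0,0,-0.4],
    [0.0083,0.0312,0,0,0,0,-0.4],
    [0.0083,0.0312,0,0,0,0,-0.4],
  ],
)

```text
time_s: 5.75
ee_pos: [0.5207, -0.2037, 0.0814]
eef_rot: [3.14, -0.002, 0.058]
force: [-0.4, -0.7, -2.1]
grip_width: 0.0457
grip_force: 12.0
```

Call:
jog_arm(
  motion=[
    [0.0083,0.0312,0,0,0,0,-0.4],
    [0.0083,0.0312,0,0,0,0,-0.4],
    [0.0083,0.0312,0,0,0,0,-0.4],
    [0.0083,0.0312,0,0,0,0,-0.4],
    [0,0,0,0,0,0,-0.4],
  ],
)

```text
time_s: 6.25
ee_pos: [0.5603, -0.329, 0.0801]
eef_rot: [3.14, -0.001, 0.054]
force: [-0.6, 0.8, -1.5]
grip_width: 0.0456
grip_force: 12.0
```

```bash
python3 look.py wrist w3; python3 - <<'E'
from h import *
print(ctrl.get_obs()["ee_pos"],ctrl.get_obs()["grip_width"])
plan([("down",(.561,-.326,.038),pose(.06),4)])
E
```

```text
[ 0.56003635 -0.32711605  0.07978269] 0.04531371286054962
down 4 x [0.0003, -0.0003, 0.0151] [0.0, -0.0, -0.0012]
```

View pics/w3.png

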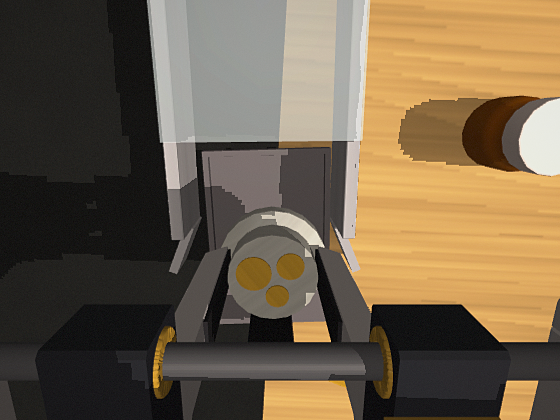

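The holder is held over the tray. The tray's front edge is at row 150, columns 203-330.

```bash
python3 - <<'E'
from h import *
cm=np.load("pics/w3.npy",allow_pickle=True).item()
print(onz(cm,(203,152),.01),onz(cm,(330,148),.01))
E
```

```text
[ 0.61006357 -0.2783715   0.01      ] [ 0.61770527 -0.36655786  0.01      ]
```

Call:
jog_arm(
  motion=[
    [0.0005,-0.0005,0.02,0,0,0,-0.4],
    [0.0005,-0.0005,0.02,0,0,0,-0.4],
    [0,0,0.013,0,0,0,-0.4],
    [0,0,0.008,0,0,0,-0.4],
    [0,0,0,0,0,0,-0.4],
  ],
)

```text
time_s: 6.8
ee_pos: [0.5611, -0.3243, 0.0186]
eef_rot: [-3.141, 0.0, 0.057]
force: [0.6, -0.7, -0.9]
grip_width: 0.0457
grip_force: 12.0
```

Call:
jog_arm(
  motion=[
    [0,0,0,0,0,0,0.2],
    [0,0,0,0,0,0,0.2],
    [0,0,-0.01,0,0,0,0.2],
    [0,0,-0.04,0,0,0,0.2],
    [0,0,-0.05,0,0,0,0.2],
  ],
)

```text
time_s: 7.3
ee_pos: [0.5603, -0.3243, 0.1194]
eef_rot: [-3.14, 0.002, 0.057]
force: [0.3, -0.1, 0.9]
grip_width: 0.0565
grip_force: 0.0
```

Call:
jog_arm(
  motion=[
    [-0.035,-0.002,-0.02,0,0,0,0.2],
    [-0.035,-0.002,0,0,0,0,0.2],
    [-0.005,0,0,0,0,0,0.2],
    [0,0,0,0,0,0,0.2],
  ],
)

```text
time_s: 7.7
ee_pos: [0.4858, -0.3253, 0.1402]
eef_rot: [3.141, -0.001, 0.056]
force: [0.6, 0.7, 0.1]
grip_width: 0.0564
grip_force: 0.0
```

```bash
python3 look.py wrist w4; python3 - <<'E'
from h import *
print(ctrl.get_obs()["ee_pos"])
E
```

```text
[ 0.48648981 -0.32524291  0.13976201]
```

View pics/w4.png

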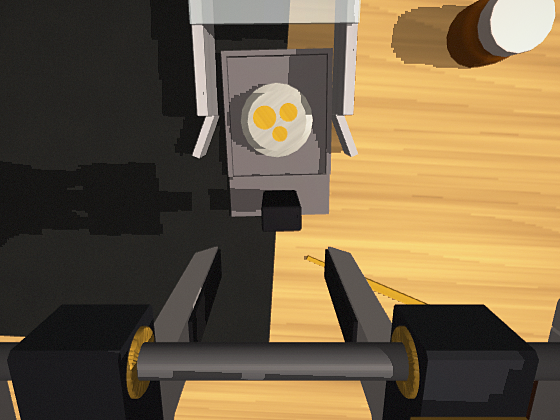

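The holder stands centred in the well, at about (277,119), and the block top is at about (282,217).

```bash
python3 - <<'E'
from h import *
cm=np.load("pics/w4.npy",allow_pickle=True).item()
b=onz(cm,(282,217.5),.066);print(b)
print("front",onz(cm,(222,52),.01),onz(cm,(333,48),.01))
print("foot",onz(cm,(277,120),.018))
T=pose(.06)
plan([("down",(b[0],b[1],.048),T,4)])
E
```

```text
[ 0.48998759 -0.33291865  0.066     ]
front [ 0.6098185  -0.27823731  0.01      ] [ 0.61785819 -0.36728016  0.01      ]
foot [ 0.5594882  -0.32559537  0.018     ]
down 4 x [0.0007, 0.002, 0.0276] [0.0002, -0.0003, -0.0009]
```

Call:
jog_arm(
  motion=[
    [0.002,0.004,0.02,0,0,0,0.2],
    [0.0,0.003,0.03,0,0,0,0.2],
    [0,0,0.03,0,0,0,0.2],
    [0,0,0.028,0,0,0,0.2],
    [0,0,0,0,0,0,-0.3],
  ],
  squeeze=20,
)

```text
time_s: 8.25
ee_pos: [0.4877, -0.3305, 0.0271]
eef_rot: [-3.137, 0.005, 0.057]
force: [0.6, -0.3, 0.0]
grip_width: 0.0514
grip_force: 0.0
```

Call:
jog_arm(
  motion=[
    [0,0,0,0,0,0,-0.7],
    [0,0,0,0,0,0,-0.8],
    [0.002,0,0,0,0,0,-0.8],
    [0.005,-0.0006,0,0,0,0,-0.8],
    [0.007,-0.0006,0,0,0,0,-0.8],
  ],
)

```text
time_s: 8.75
ee_pos: [0.5021, -0.3304, 0.0324]
eef_rot: [3.141, 0.0, 0.056]
force: [-8.0, -0.1, 6.2]
grip_width: 0.0303
grip_force: 19.8
```

Call:
jog_arm(
  motion=[
    [0.008,-0.0006,0,0,0,0,-0.8],
    [0.008,-0.0006,0,0,0,0,-0.8],
    [0.008,0,0,0,0,0,-0.8],
    [0.008,0,0,0,0,0,-0.8],
    [0.008,0,0,0,0,0,-0.8],
  ],
)

```text
time_s: 9.25
ee_pos: [0.5425, -0.3269, 0.0325]
eef_rot: [3.141, -0.0, 0.057]
force: [-6.9, 0.1, 7.1]
grip_width: 0.03
grip_force: 19.8
```

Call:
jog_arm(
  motion=[
    [0.008,0,0,0,0,0,-0.8],
    [0.008,0,0,0,0,0,-0.8],
    [0.008,0,0,0,0,0,-0.8],
    [0.006,0,0,0,0,0,-0.8],
    [0.004,0,0,0,0,0,-0.8],
  ],
)

```text
time_s: 9.75
ee_pos: [0.5763, -0.3249, 0.0325]
eef_rot: [3.141, 0.0, 0.057]
force: [-9.4, 0.3, 6.7]
grip_width: 0.0301
grip_force: 19.8
```

Call:
jog_arm(
  motion=[
    [0.003,0,0,0,0,0,-0.8],
    [0.002,0,0,0,0,0,-0.8],
    [0.002,0,0,0,0,0,-0.8],
    [0.002,0,0,0,0,0,-0.8],
    [0.002,0,0,0,0,0,-0.8],
  ],
)

```text
time_s: 10.25
ee_pos: [0.5871, -0.3244, 0.0325]
eef_rot: [3.141, -0.0, 0.057]
force: [-6.9, -0.5, 5.9]
grip_width: 0.0302
grip_force: 19.8
```

Call:
jog_arm(
  motion=[
    [0.002,0,0,0,0,0,-0.8],
    [0.0015,0,0,0,0,0,-0.8],
  ],
)

```text
time_s: 10.45
ee_pos: [0.5891, -0.3241, 0.0324]
eef_rot: [-3.141, 0.004, 0.057]
force: [-21.8, 1.4, 13.0]
grip_width: 0.0298
grip_force: 19.9
```

Call:
jog_arm(
  motion=[
    [0.0015,0,0,0,0,0,-0.8],
    [0.001,0,0,0,0,0,-0.8],
  ],
)

```text
time_s: 10.65
ee_pos: [0.591, -0.3239, 0.0321]
eef_rot: [-3.141, 0.005, 0.057]
force: [-25.7, 2.6, 12.3]
grip_width: 0.0302
grip_force: 19.9
```

Call:
jog_arm(
  motion=[
    [-0.002,0,0,0,0,0,0.0],
    [0,0,0,0,0,0,0.1],
    [0,0,-0.03,0,0,0,0.1],
    [0,0,-0.05,0,0,0,0.0],
    [0,0,-0.05,0,0,0,-0.2],
  ],
)

```text
time_s: 11.15
ee_pos: [0.5911, -0.3233, 0.1627]
eef_rot: [-3.141, 0.0, 0.057]
force: [0.1, -0.6, -0.0]
grip_width: 0.0424
grip_force: 0.0
```

```bash
cat >> h.py <<'E'
CUP=np.array([.5662,.0592,0]);CY=.323;PSI=.142
MID=[None,(.4873,.4209),(.4942,.3774),(.5007,.3341),(.5079,.2905),(.5142,.2473)]
S=.075
def pick(i):
    e=np.radians(28);c=np.cos(e)*S
    return np.array([MID[i][0]+c*np.cos(PSI),MID[i][1]+c*np.sin(PSI),.0715+S*np.sin(e)]),pose(PSI)
def place(yt,yh,zt=.008,xt=-.018,th=.33):
    "pinch point and tool pose for tip at (xt,yt,zt) in the cup and head at y=yh"
    side=np.arcsin((yh-yt)/.18)
    e=np.array([np.sin(th),0,np.cos(th)]); Rs=R.from_euler('x',-side)
    d=Rs.apply(e); Z=R.from_euler('z',CY)
    tool=Z*Rs*pose(0,np.pi/2-th-np.radians(28))
    return CUP+Z.apply(np.array([xt,yt,zt])+d*(S+.09)),tool
up=lambda p,z:np.array([p[0],p[1],z])
E
python3 - <<'E'
from h import *
o=ctrl.get_obs();print(o["ee_pos"])
p,r=pick(5)
plan([("over",up(p,.20),r,14),("down",p,r,5)])
im=ctrl.camera("top");cv2.imwrite("pics/t5.png",im[...,::-1])
cv2.imwrite("pics/t5c.png",cv2.resize(im[145:270,345:470,::-1],(400,400),interpolation=cv2.INTER_CUBIC))
E
```

```text
[ 0.59108826 -0.323331    0.162652  ]
over 14 x [0.0032, -0.0413, -0.0013] [-0.0, 0.0, -0.0061]
down 5 x [0.0, -0.0, 0.0187] [0.0, 0.0, 0.0]
```

View pics/t5.png

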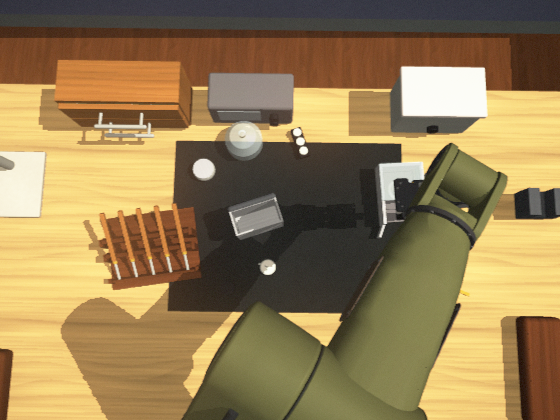

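The arm hides the hood here, so I'll check the tray later. Next I move over driver 5.

Call:
jog_arm(
  motion=[
    [0.0032,-0.0413,-0.0013,0,0,-0.006,-0.26],
    [0.0032,-0.0413,-0.0013,0,0,-0.006,-0.26],
    [0.0032,-0.0413,-0.0013,0,0,-0.006,-0.26],
    [0.0032,-0.0413,-0.0013,0,0,-0.006,-0.26],
    [0.0032,-0.0413,-0.0013,0,0,-0.006,-0.26],
  ],
)

```text
time_s: 11.7
ee_pos: [0.593, -0.1148, 0.1679]
eef_rot: [3.141, -0.001, 0.087]
force: [0.1, 0.3, 0.0]
grip_width: 0.0351
grip_force: 0.0
```

Call:
jog_arm(
  motion=[
    [0.0032,-0.0413,-0.0013,0,0,-0.006,-0.26],
    [0.0032,-0.0413,-0.0013,0,0,-0.006,-0.26],
    [0.0032,-0.0413,-0.0013,0,0,-0.006,-0.26],
    [0.0032,-0.0413,-0.0013,0,0,-0.006,-0.26],
    [0.0032,-0.0413,-0.0013,0,0,-0.006,-0.26],
  ],
)

```text
time_s: 12.2
ee_pos: [0.5885, 0.0925, 0.1744]
eef_rot: [-3.141, -0.001, 0.117]
force: [1.0, -0.7, 0.3]
grip_width: 0.0348
grip_force: 0.0
```

Call:
jog_arm(
  motion=[
    [0.0032,-0.0413,-0.0013,0,0,-0.006,-0.26],
    [0.0032,-0.0413,-0.0013,0,0,-0.006,-0.26],
    [0.0032,-0.0413,-0.0013,0,0,-0.006,-0.26],
    [0.0032,-0.0413,-0.0013,0,0,-0.006,-0.26],
    [0,0,0,0,0,0,-0.26],
  ],
)

```text
time_s: 12.7
ee_pos: [0.5796, 0.2607, 0.1794]
eef_rot: [-3.141, -0.001, 0.145]
force: [0.5, -1.4, 0.3]
grip_width: 0.035
grip_force: 0.0
```

```bash
python3 look.py wrist w6; python3 look.py top t6; python3 - <<'E'
from h import *
im=cv2.imread("pics/t6.png");a=cv2.resize(im[145:270,345:470],(400,400),interpolation=cv2.INTER_CUBIC)
w=cv2.resize(cv2.imread("pics/w6.png"),(400,300)); w=np.vstack([w,np.zeros((100,400,3),np.uint8)])
cv2.imwrite("pics/v6.png",np.hstack([a,w]))
p,r=pick(5)
plan([("over",up(p,.20),r,1),("down",p,r,5)])
cm=np.load("pics/w6.npy",allow_pickle=True).item()
for i in (5,4):
    m=np.array([*MID[i],.0715]);d=np.array([np.cos(.4887)*np.cos(PSI),np.cos(.4887)*np.sin(PSI),np.sin(.4887)])
    print(i,proj(cm,[m,m+d*.075,m+d*.09]).round(1).tolist())
E
```

```text
over 1 x [-0.0006, 0.0001, -0.0021] [-0.0, -0.0006, 0.0004]
down 5 x [0.0, -0.0, 0.0187] [0.0, 0.0, 0.0]
5 [[276.2, 283.2], [277.2, 223.5], [277.4, 208.6]]
4 [[227.1, 283.1], [218.5, 223.3], [216.4, 208.5]]
```

View pics/v6.png

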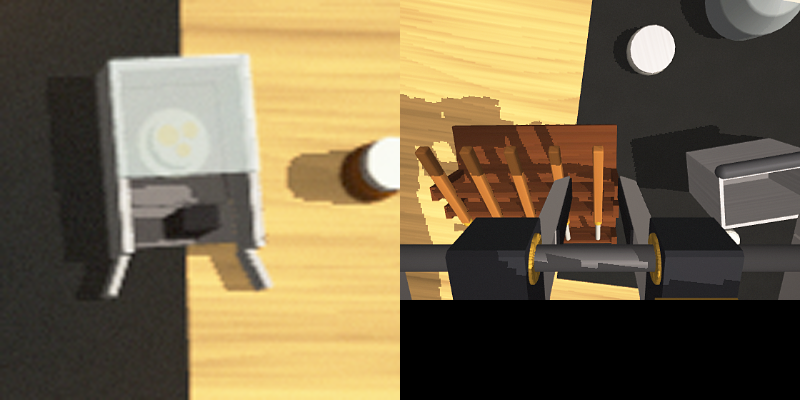

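The tray is home with the holder under the roof. The driver 5 head is at (277,207), which matches the prediction, so I descend and grip.

Call:
jog_arm(
  motion=[
    [0,0,0.025,0,0,0,-0.26],
    [0,0,0.03,0,0,0,-0.26],
    [0,0,0.025,0,0,0,-0.26],
    [0,0,0.012,0,0,0,-0.26],
    [0,0,0,0,0,0,-0.8],
  ],
  squeeze=35,
)

```text
time_s: 13.3
ee_pos: [0.5801, 0.255, 0.0859]
eef_rot: [3.141, 0.002, 0.14]
force: [0.5, 0.1, -0.3]
grip_width: 0.0295
grip_force: 0.0
```

Call:
jog_arm(
  motion=[
    [0,0,0,0,0,0,-1],
    [0,0,0,0,0,0,-1],
    [0,0,-0.005,0,0,0,-1],
    [0,0,-0.015,0,0,0,-1],
    [0,0,-0.03,0,0,0,-1],
  ],
)

```text
time_s: 13.8
ee_pos: [0.5797, 0.2558, 0.1372]
eef_rot: [3.141, 0.003, 0.141]
force: [0.6, -0.3, -0.9]
grip_width: 0.0106
grip_force: 35.0
```

```bash
python3 - <<'E'
from h import *
print(ctrl.get_obs()["ee_pos"])
p,r=pick(5)
q,t=place(-.044,-.058)
print(q)
plan([("lift",up(p,.22),r,2),("over",up(q,.30),t,8),("down",q,t,6)])
E
```

```text
[0.57971577 0.25581438 0.13719454]
[0.61765284 0.01722002 0.16362413]
lift 2 x [0.0, -0.0004, -0.032] [0.0003, 0.0013, -0.0006]
over 8 x [0.0037, 0.0293, -0.0117] [0.0177, 0.0928, -0.0179]
down 6 x [-0.0155, 0.0018, 0.0165] [0.0, 0.0, 0.0]
```

Call:
jog_arm(
  motion=[
    [0,0,-0.032,0,0,0,-1],
    [0,0,-0.032,0,0,0,-1],
    [0.0037,0.0293,-0.0117,0.0177,0.0928,-0.0179,-1],
    [0.0037,0.0293,-0.0117,0.0177,0.0928,-0.0179,-1],
    [0.0037,0.0293,-0.0117,0.0177,0.0928,-0.0179,-1],
  ],
)

```text
time_s: 14.3
ee_pos: [0.6025, 0.1692, 0.2382]
eef_rot: [-3.095, -0.286, 0.19]
force: [1.2, -0.2, -0.4]
grip_width: 0.0105
grip_force: 35.0
```

Call:
jog_arm(
  motion=[
    [0.0037,0.0293,-0.0117,0.0177,0.0928,-0.0179,-1],
    [0.0037,0.0293,-0.0117,0.0177,0.0928,-0.0179,-1],
    [0.0037,0.0293,-0.0117,0.0177,0.0928,-0.0179,-1],
    [0.0037,0.0293,-0.0117,0.0177,0.0928,-0.0179,-1],
    [0.0037,0.0293,-0.0117,0.0177,0.0928,-0.0179,-1],
  ],
)

```text
time_s: 14.8
ee_pos: [0.6296, 0.0208, 0.2892]
eef_rot: [-3.039, -0.756, 0.252]
force: [0.3, -0.4, -0.1]
grip_width: 0.0107
grip_force: 35.0
```

Call:
jog_arm(
  motion=[
    [0,0,0,0,0,0,-1],
    [0,0,0,0,0,0,-1],
  ],
)

```text
time_s: 15.0
ee_pos: [0.6294, 0.0214, 0.2876]
eef_rot: [-3.036, -0.749, 0.248]
force: [0.1, 0.4, -1.0]
grip_width: 0.0107
grip_force: 35.0
```

```bash
python3 look.py scene s7; python3 look.py top t7; python3 - <<'E'
from h import *
q,t=place(-.044,-.058)
plan([("fix",up(q,.30),t,1),("down",q,t,6)])
a=cv2.resize(cv2.imread("pics/s7.png")[130:280,200:350],(400,400),interpolation=cv2.INTER_CUBIC)
b=cv2.resize(cv2.imread("pics/t7.png")[140:290,190:340],(400,400),interpolation=cv2.INTER_CUBIC)
cv2.imwrite("pics/v7.png",np.hstack([a,b]))
# expected tip and head pixels
for n in("scene","top"):
    d=t.apply([np.cos(.4887),0,-np.sin(.4887)]);p=up(q,.30)
    print(n,proj(ctrl.camera_model(n),[p-d*.165,p+d*.015]).round(1).tolist())
E
```

```text
fix 1 x [-0.0007, 0.0006, 0.0003] [0.0006, 0.0004, -0.0002]
down 6 x [-0.0155, 0.0018, 0.0165] [0.0, 0.0, 0.0]
scene [[282.8, 205.1], [265.5, 183.5]]
top [[274.9, 215.0], [271.3, 173.4]]
```

View pics/v7.png

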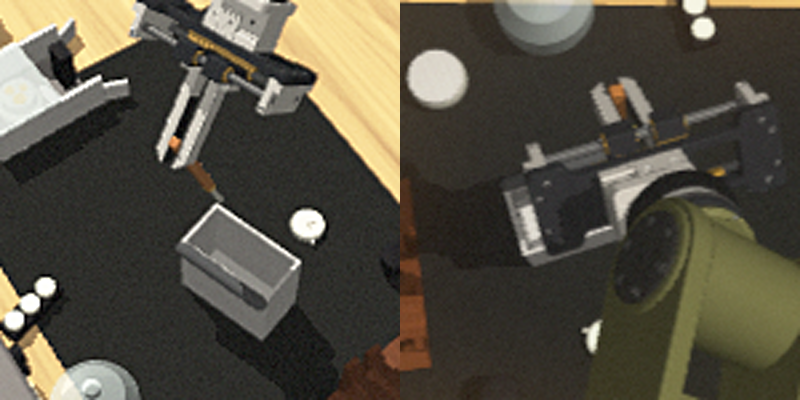

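The tip in the scene crop matches the prediction at (283,205), so I lower the driver in and release it.

Call:
jog_arm(
  motion=[
    [-0.0155,0.0018,0.0165,0,0,0,-1],
    [-0.0155,0.0018,0.0165,0,0,0,-1],
    [-0.0155,0.0018,0.0165,0,0,0,-1],
    [-0.0155,0.0018,0.0165,0,0,0,-1],
    [-0.0155,0.0018,0.0165,0,0,0,-1],
  ],
)

```text
time_s: 15.6
ee_pos: [0.6295, 0.0234, 0.1721]
eef_rot: [-3.035, -0.749, 0.251]
force: [0.5, -0.1, -0.1]
grip_width: 0.0109
grip_force: 35.0
```

Call:
jog_arm(
  motion=[
    [-0.0155,0.0018,0.0165,0,0,0,-1],
    [0,0,0,0,0,0,-1],
    [0,0,0,0,0,0,-0.55],
    [0,0,0,0,0,0,-0.55],
    [0,0,0,0,0,0,-0.55],
  ],
)

```text
time_s: 16.1
ee_pos: [0.6296, 0.022, 0.151]
eef_rot: [-3.036, -0.75, 0.25]
force: [-0.9, 0.4, -0.7]
grip_width: 0.0211
grip_force: 0.0
```

Call:
jog_arm(
  motion=[
    [0,0,-0.02,0,0,0,-0.55],
    [0,0,-0.04,0,0,0,-0.5],
    [0,0,-0.05,0,0,0,-0.4],
    [0,0,-0.02,0,0,0,-0.26],
    [0,0,0,0,0,0,-0.26],
  ],
)

```text
time_s: 16.6
ee_pos: [0.5473, -0.0142, 0.2478]
eef_rot: [-3.04, -0.753, 0.251]
force: [0.3, -0.4, 0.4]
grip_width: 0.0346
grip_force: 0.0
```

```bash
python3 look.py scene s8; python3 - <<'E'
from h import *
print(ctrl.get_obs()["ee_pos"])
cv2.imwrite("pics/v8.png",cv2.resize(cv2.imread("pics/s8.png")[150:300,230:380],(400,400),interpolation=cv2.INTER_CUBIC))
p,r=pick(4)
plan([("over",up(p,.20),r,9),("down",p,r,5)])
q,t=place(-.022,-.029)
plan([("lift",up(p,.22),r,4),("over",up(q,.30),t,10),("down",q,t,6)],(p+r.apply([0,0,ctrl.pinch_z]),r))
E
```

```text
[ 0.54765605 -0.01378707  0.2459375 ]
over 9 x [0.0066, -0.0328, 0.0129] [-0.0155, -0.0828, 0.0158]
down 5 x [0.0, -0.0, 0.0187] [0.0, 0.0, 0.0]
lift 4 x [0.0, 0.0, -0.0283] [0.0, 0.0, 0.0]
over 10 x [0.0023, 0.0252, -0.0092] [0.0105, 0.0746, -0.0158]
down 6 x [-0.0155, 0.0009, 0.0165] [0.0, 0.0, 0.0]
```

View pics/v8.png

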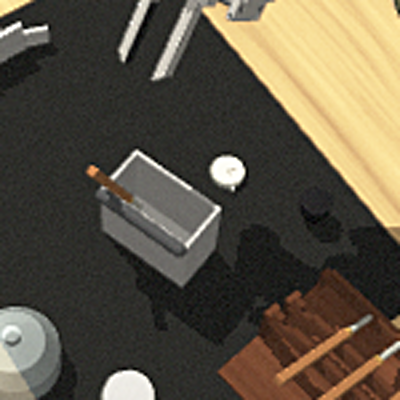

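Driver 5 leans on the lip at the far corner of the cup. Driver 4 is next.

Call:
jog_arm(
  motion=[
    [0.0066,-0.0328,0.0129,-0.0155,-0.0828,0.0158,-0.26],
    [0.0066,-0.0328,0.0129,-0.0155,-0.0828,0.0158,-0.26],
    [0.0066,-0.0328,0.0129,-0.0155,-0.0828,0.0158,-0.26],
    [0.0066,-0.0328,0.0129,-0.0155,-0.0828,0.0158,-0.26],
    [0.0066,-0.0328,0.0129,-0.0155,-0.0828,0.0158,-0.26],
  ],
)

```text
time_s: 17.15
ee_pos: [0.5609, 0.156, 0.2213]
eef_rot: [-3.081, -0.348, 0.202]
force: [0.6, -0.4, 0.1]
grip_width: 0.0346
grip_force: 0.0
```

Call:
jog_arm(
  motion=[
    [0.0066,-0.0328,0.0129,-0.0155,-0.0828,0.0158,-0.26],
    [0.0066,-0.0328,0.0129,-0.0155,-0.0828,0.0158,-0.26],
    [0.0066,-0.0328,0.0129,-0.0155,-0.0828,0.0158,-0.26],
    [0.0066,-0.0328,0.0129,-0.0155,-0.0828,0.0158,-0.26],
    [0,0,0,0,0,0,-0.26],
  ],
)

```text
time_s: 17.65
ee_pos: [0.5705, 0.2955, 0.1774]
eef_rot: [-3.135, -0.008, 0.154]
force: [-1.2, -0.2, -1.4]
grip_width: 0.0346
grip_force: 0.0
```

```bash
python3 - <<'E'
from h import *
p,r=pick(4)
plan([("over",up(p,.20),r,1),("down",p,r,5)])
E
```

```text
over 1 x [0.0036, -0.0039, -0.0037] [-0.0071, -0.0084, 0.0119]
down 5 x [0.0, -0.0, 0.0187] [0.0, 0.0, 0.0]
```

Call:
jog_arm(
  motion=[
    [0.002,-0.002,0,-0.004,-0.005,0.008,-0.26],
    [0,0,0,0,0,0,-0.26],
  ],
)

```text
time_s: 17.85
ee_pos: [0.5733, 0.2935, 0.1836]
eef_rot: [-3.137, -0.014, 0.142]
force: [-0.1, 0.1, 0.5]
grip_width: 0.0346
grip_force: 0.0
```

```bash
python3 - <<'E'
from h import *
p,r=pick(4)
plan([("over",up(p,.20),r,1),("down",p,r,5)])
E
```

```text
over 1 x [0.001, -0.0063, 0.0025] [-0.0049, -0.0137, -0.0004]
down 5 x [0.0, -0.0, 0.0187] [0.0, 0.0, 0.0]
```

Call:
jog_arm(
  motion=[
    [0.001,-0.0063,0.002,-0.005,-0.013,0,-0.26],
    [0,0,0.025,0,0,0,-0.26],
    [0,0,0.03,0,0,0,-0.26],
    [0,0,0.025,0,0,0,-0.26],
    [0,0,0.013,0,0,0,-0.26],
  ],
)

```text
time_s: 18.35
ee_pos: [0.5728, 0.2992, 0.0876]
eef_rot: [3.141, 0.001, 0.141]
force: [0.1, 0.1, -0.0]
grip_width: 0.0351
grip_force: 0.0
```

Call:
jog_arm(
  motion=[
    [0,0,0,0,0,0,-0.5],
    [0,0,0,0,0,0,-1],
    [0,0,0,0,0,0,-1],
    [0,0,0,0,0,0,-1],
    [0,0,-0.01,0,0,0,-1],
  ],
)

```text
time_s: 18.85
ee_pos: [0.573, 0.2997, 0.0989]
eef_rot: [3.141, 0.001, 0.142]
force: [0.1, -0.8, -0.4]
grip_width: 0.0106
grip_force: 35.0
```

Call:
jog_arm(
  motion=[
    [0,0,-0.025,0,0,0,-1],
    [0,0,-0.04,0,0,0,-1],
    [0,0,-0.04,0,0,0,-1],
    [0,0,0,0,0,0,-1],
  ],
)

```text
time_s: 19.25
ee_pos: [0.575, 0.3007, 0.2115]
eef_rot: [-3.139, -0.01, 0.142]
force: [-0.0, 0.9, 0.1]
grip_width: 0.0106
grip_force: 35.0
```

```bash
python3 - <<'E'
from h import *
q,t=place(-.022,-.029)
plan([("over",up(q,.30),t,11),("down",q,t,6)])
E
```

```text
over 11 x [0.0017, 0.023, -0.0076] [0.0094, 0.0669, -0.0144]
down 6 x [-0.0155, 0.0009, 0.0165] [0.0, 0.0, 0.0]
```

Call:
jog_arm(
  motion=[
    [0.0017,0.023,-0.0076,0.0094,0.0669,-0.0144,-1],
    [0.0017,0.023,-0.0076,0.0094,0.0669,-0.0144,-1],
    [0.0017,0.023,-0.0076,0.0094,0.0669,-0.0144,-1],
    [0.0017,0.023,-0.0076,0.0094,0.0669,-0.0144,-1],
    [0.0017,0.023,-0.0076,0.0094,0.0669,-0.0144,-1],
  ],
)

```text
time_s: 19.75
ee_pos: [0.5963, 0.1856, 0.2418]
eef_rot: [-3.106, -0.34, 0.209]
force: [0.4, 0.8, 0.3]
grip_width: 0.0108
grip_force: 35.0
```

Call:
jog_arm(
  motion=[
    [0.0017,0.023,-0.0076,0.0094,0.0669,-0.0144,-1],
    [0.0017,0.023,-0.0076,0.0094,0.0669,-0.0144,-1],
    [0.0017,0.023,-0.0076,0.0094,0.0669,-0.0144,-1],
    [0.0017,0.023,-0.0076,0.0094,0.0669,-0.0144,-1],
    [0.0017,0.023,-0.0076,0.0094,0.0669,-0.0144,-1],
  ],
)

```text
time_s: 20.25
ee_pos: [0.6162, 0.0704, 0.2749]
eef_rot: [-3.091, -0.677, 0.274]
force: [1.0, -0.2, 0.4]
grip_width: 0.0106
grip_force: 35.0
```

Call:
jog_arm(
  motion=[
    [0.0017,0.023,-0.0076,0.0094,0.0669,-0.0144,-1],
    [0,0,0,0,0,0,-1],
    [0,0,0,0,0,0,-1],
  ],
)

```text
time_s: 20.55
ee_pos: [0.6198, 0.0478, 0.2803]
eef_rot: [-3.09, -0.741, 0.286]
force: [0.5, 1.0, 0.1]
grip_width: 0.0104
grip_force: 35.0
```

```bash
cat > chk.py <<'E'
from h import *
import sys
yt,yh,tag=float(sys.argv[1]),float(sys.argv[2]),sys.argv[3]
q,t=place(yt,yh)
plan([("fix",up(q,.30),t,1),("down",q,t,6)])
# orange head ends near the cup in top and scene: contours to compare with expected held head
d=t.apply([np.cos(.4887),0,-np.sin(.4887)]);p=up(q,.30)
for n in("scene",):
    im=ctrl.camera(n);cm=ctrl.camera_model(n);cv2.imwrite(f"pics/{tag}.png",im[...,::-1])
    print("expect tip, head",proj(cm,[p-d*.165,p+d*.015]).round(1).tolist())
    m=cv2.inRange(cv2.cvtColor(im,cv2.COLOR_RGB2HSV),(5,110,60),(20,255,255))
    x,y,w,h=230,150,90,100; s=np.zeros_like(m); s[y:y+h,x:x+w]=m[y:y+h,x:x+w]
    for c in cv2.findContours(s,cv2.RETR_EXTERNAL,cv2.CHAIN_APPROX_NONE)[0]:
        if cv2.contourArea(c)>6:
            c=c[:,0];print("blob",len(c),"lowest",c[c[:,1].argmax()],"highest",c[c[:,1].argmin()])
E
python3 chk.py -.022 -.029 s9
```

```text
fix 1 x [0.0048, -0.0005, -0.0037] [0.0018, 0.0107, -0.0009]
down 6 x [-0.0155, 0.0009, 0.0165] [0.0, 0.0, 0.0]
expect tip, head [[288.7, 209.2], [274.3, 189.4]]
blob 37 lowest [278 225] highest [263 212]
blob 21 lowest [285 207] highest [281 198]
blob 12 lowest [274 194] highest [273 189]
blob 52 lowest [302 165] highest [281 150]
```

```bash
python3 - <<'E'
from h import *
p=onz(ctrl.camera_model("scene"),(264,213),.168)
print(R.from_euler('z',-CY).apply(p-CUP))
E
```

```text
[ 0.04719426 -0.06100039  0.168     ]
```

Call:
jog_arm(
  motion=[
    [0.0048,-0.0005,-0.0037,0.0018,0.0107,-0.001,-1],
    [-0.0155,0.0009,0.0165,0,0,0,-1],
    [-0.0155,0.0009,0.0165,0,0,0,-1],
    [-0.0155,0.0009,0.0165,0,0,0,-1],
    [-0.0155,0.0009,0.0165,0,0,0,-1],
  ],
)

```text
time_s: 21.1
ee_pos: [0.621, 0.0496, 0.195]
eef_rot: [-3.089, -0.752, 0.29]
force: [-0.1, -0.8, -0.3]
grip_width: 0.0107
grip_force: 35.0
```

Call:
jog_arm(
  motion=[
    [-0.0155,0.0009,0.0165,0,0,0,-1],
    [-0.0155,0.0009,0.0165,0,0,0,-1],
    [0,0,0,0,0,0,-1],
  ],
)

```text
time_s: 21.4
ee_pos: [0.6206, 0.0496, 0.1485]
eef_rot: [-3.087, -0.751, 0.288]
force: [0.9, -0.1, 0.0]
grip_width: 0.01
grip_force: 35.0
```

```bash
python3 - <<'E'
from h import *
q,t=place(-.022,-.029)
plan([("fix",q,t,1)])
E
```

```text
fix 1 x [0.0011, 0.001, -0.0015] [-0.0023, 0.0009, 0.0011]
```

Call:
jog_arm(
  motion=[
    [0,0,0,0,0,0,-0.6],
    [0,0,0,0,0,0,-0.6],
    [0,0,0,0,0,0,-0.6],
    [0,0,-0.02,0,0,0,-0.6],
    [0,0,-0.04,0,0,0,-0.6],
  ],
)

```text
time_s: 21.9
ee_pos: [0.5818, 0.0342, 0.1928]
eef_rot: [-3.087, -0.749, 0.288]
force: [0.8, 0.5, 1.2]
grip_width: 0.0187
grip_force: 0.0
```

Call:
jog_arm(
  motion=[
    [0,0,-0.05,0,0,0,-0.4],
    [0,0,-0.02,0,0,0,-0.26],
    [0,0,0,0,0,0,-0.26],
  ],
)

```text
time_s: 22.2
ee_pos: [0.5376, 0.0161, 0.248]
eef_rot: [-3.092, -0.757, 0.29]
force: [1.4, 0.3, 0.9]
grip_width: 0.0344
grip_force: 0.0
```

```bash
python3 - <<'E'
from h import *
print(ctrl.get_obs()["ee_pos"])
p,r=pick(3)
plan([("over",up(p,.20),r,12)])
E
```

```text
[0.53759133 0.01607549 0.24799807]
over 12 x [0.0056, -0.0257, 0.0096] [-0.0086, -0.0626, 0.0133]
```

Call:
jog_arm(
  motion=[
    [0.0056,-0.0257,0.0096,-0.0086,-0.0626,0.0133,-0.26],
    [0.0056,-0.0257,0.0096,-0.0086,-0.0626,0.0133,-0.26],
    [0.0056,-0.0257,0.0096,-0.0086,-0.0626,0.0133,-0.26],
    [0.0056,-0.0257,0.0096,-0.0086,-0.0626,0.0133,-0.26],
    [0.0056,-0.0257,0.0096,-0.0086,-0.0626,0.0133,-0.26],
  ],
)

```text
time_s: 22.7
ee_pos: [0.5491, 0.1567, 0.2267]
eef_rot: [-3.098, -0.434, 0.228]
force: [-0.5, -0.4, 0.4]
grip_width: 0.0348
grip_force: 0.0
```

Call:
jog_arm(
  motion=[
    [0.0056,-0.0257,0.0096,-0.0086,-0.0626,0.0133,-0.26],
    [0.0056,-0.0257,0.0096,-0.0086,-0.0626,0.0133,-0.26],
    [0.0056,-0.0257,0.0096,-0.0086,-0.0626,0.0133,-0.26],
    [0.0056,-0.0257,0.0096,-0.0086,-0.0626,0.0133,-0.26],
    [0.0056,-0.0257,0.0096,-0.0086,-0.0626,0.0133,-0.26],
  ],
)

```text
time_s: 23.2
ee_pos: [0.5612, 0.2925, 0.1932]
eef_rot: [-3.124, -0.118, 0.169]
force: [0.3, -0.8, -0.3]
grip_width: 0.035
grip_force: 0.0
```

Call:
jog_arm(
  motion=[
    [0.0056,-0.0257,0.0096,-0.0086,-0.0626,0.0133,-0.26],
    [0.0056,-0.0257,0.0096,-0.0086,-0.0626,0.0133,-0.26],
    [0,0,0,0,0,0,-0.26],
    [0,0,0,0,0,0,-0.26],
    [0,0,0,0,0,0,-0.26],
  ],
)

```text
time_s: 23.7
ee_pos: [0.5656, 0.3431, 0.1774]
eef_rot: [-3.14, 0.003, 0.143]
force: [0.4, -0.0, 0.9]
grip_width: 0.0347
grip_force: 0.0
```

```bash
python3 - <<'E'
from h import *
p,r=pick(3)
plan([("over",up(p,.20),r,1),("down",p,r,5)])
E
```

```text
over 1 x [0.0007, -0.0003, -0.0038] [-0.0021, 0.003, 0.0011]
down 5 x [0.0, -0.0, 0.0187] [0.0, 0.0, 0.0]
```

Call:
jog_arm(
  motion=[
    [0,0,0.025,0,0,0,-0.26],
    [0,0,0.03,0,0,0,-0.26],
    [0,0,0.024,0,0,0,-0.26],
    [0,0,0.011,0,0,0,-0.26],
    [0,0,0,0,0,0,-0.5],
  ],
)

```text
time_s: 24.2
ee_pos: [0.565, 0.3428, 0.0872]
eef_rot: [-3.14, 0.005, 0.142]
force: [-0.4, -0.3, 0.6]
grip_width: 0.03
grip_force: 0.0
```

Call:
jog_arm(
  motion=[
    [0,0,0,0,0,0,-1],
    [0,0,0,0,0,0,-1],
    [0,0,0,0,0,0,-1],
    [0,0,-0.01,0,0,0,-1],
    [0,0,-0.03,0,0,0,-1],
  ],
)

```text
time_s: 24.7
ee_pos: [0.5644, 0.3428, 0.1264]
eef_rot: [-3.141, 0.008, 0.143]
force: [-0.0, 0.3, 0.0]
grip_width: 0.0109
grip_force: 35.0
```

Call:
jog_arm(
  motion=[
    [0,0,-0.04,0,0,0,-1],
    [0,0,-0.035,0,0,0,-1],
    [0,0,0,0,0,0,-1],
    [0,0,0,0,0,0,-1],
  ],
)

```text
time_s: 25.1
ee_pos: [0.5658, 0.3433, 0.2039]
eef_rot: [-3.139, 0.002, 0.143]
force: [-0.6, -0.4, -0.8]
grip_width: 0.0106
grip_force: 35.0
```

```bash
python3 - <<'E'
from h import *
q,t=place(.0,.0)
plan([("over",up(q,.30),t,12),("down",q,t,6)])
E
```

```text
over 12 x [0.0013, 0.0226, -0.0073] [0.0054, 0.0626, -0.0144]
down 6 x [-0.0155, -0.0, 0.0165] [0.0, 0.0, 0.0]
```

Call:
jog_arm(
  motion=[
    [0.0013,0.0226,-0.0073,0.0054,0.0626,-0.0144,-1],
    [0.0013,0.0226,-0.0073,0.0054,0.0626,-0.0144,-1],
    [0.0013,0.0226,-0.0073,0.0054,0.0626,-0.0144,-1],
    [0.0013,0.0226,-0.0073,0.0054,0.0626,-0.0144,-1],
    [0.0013,0.0226,-0.0073,0.0054,0.0626,-0.0144,-1],
  ],
)

```text
time_s: 25.6
ee_pos: [0.5867, 0.2309, 0.2375]
eef_rot: [-3.124, -0.311, 0.213]
force: [0.6, -0.4, 0.5]
grip_width: 0.0106
grip_force: 35.0
```

Call:
jog_arm(
  motion=[
    [0.0013,0.0226,-0.0073,0.0054,0.0626,-0.0144,-1],
    [0.0013,0.0226,-0.0073,0.0054,0.0626,-0.0144,-1],
    [0.0013,0.0226,-0.0073,0.0054,0.0626,-0.0144,-1],
    [0.0013,0.0226,-0.0073,0.0054,0.0626,-0.0144,-1],
    [0.0013,0.0226,-0.0073,0.0054,0.0626,-0.0144,-1],
  ],
)

```text
time_s: 26.1
ee_pos: [0.6054, 0.1185, 0.2714]
eef_rot: [-3.131, -0.625, 0.288]
force: [-0.2, 0.4, 0.0]
grip_width: 0.0108
grip_force: 35.0
```

Call:
jog_arm(
  motion=[
    [0.0013,0.0226,-0.0073,0.0054,0.0626,-0.0144,-1],
    [0.0013,0.0226,-0.0073,0.0054,0.0626,-0.0144,-1],
    [0,0,0,0,0,0,-1],
    [0,0,0,0,0,0,-1],
    [0,0,0,0,0,0,-1],
  ],
)

```text
time_s: 26.6
ee_pos: [0.6126, 0.0748, 0.2846]
eef_rot: [3.141, -0.748, 0.323]
force: [0.5, -0.7, -0.2]
grip_width: 0.0106
grip_force: 35.0
```

```bash
python3 chk.py 0 0 s10
```

```text
fix 1 x [0.0007, 0.0, -0.0017] [-0.0002, 0.0039, 0.0003]
down 6 x [-0.0155, -0.0, 0.0165] [0.0, 0.0, 0.0]
expect tip, head [[294.7, 213.3], [283.2, 195.4]]
blob 49 lowest [284 229] highest [263 212]
blob 18 lowest [290 211] highest [289 204]
blob 13 lowest [282 199] highest [282 194]
blob 61 lowest [311 173] highest [291 154]
```

Call:
jog_arm(
  motion=[
    [-0.015,0,0.015,0,0.003,0,-1],
    [-0.0155,0,0.0165,0,0,0,-1],
    [-0.0155,0,0.0165,0,0,0,-1],
    [-0.0155,0,0.0165,0,0,0,-1],
    [-0.0155,0,0.0165,0,0,0,-1],
  ],
)

```text
time_s: 27.15
ee_pos: [0.6119, 0.0747, 0.1723]
eef_rot: [3.141, -0.752, 0.325]
force: [-0.1, -0.0, 0.2]
grip_width: 0.0108
grip_force: 35.0
```

Call:
jog_arm(
  motion=[
    [-0.0155,0,0.0165,0,0,0,-1],
    [0,0,0,0,0,0,-1],
    [0,0,0,0,0,0,-0.6],
    [0,0,0,0,0,0,-0.6],
    [0,0,0,0,0,0,-0.6],
  ],
)

```text
time_s: 27.65
ee_pos: [0.6123, 0.074, 0.1519]
eef_rot: [3.14, -0.754, 0.324]
force: [0.7, -1.0, 0.2]
grip_width: 0.0187
grip_force: 0.0
```

Call:
jog_arm(
  motion=[
    [0,0,-0.02,0,0,0,-0.6],
    [0,0,-0.04,0,0,0,-0.6],
    [0,0,-0.05,0,0,0,-0.4],
    [0,0,-0.02,0,0,0,-0.26],
    [0,0,0,0,0,0,-0.26],
  ],
)

```text
time_s: 28.15
ee_pos: [0.5275, 0.0451, 0.249]
eef_rot: [3.137, -0.758, 0.325]
force: [0.9, 1.1, 0.0]
grip_width: 0.0344
grip_force: 0.0
```

```bash
python3 look.py scene s11; python3 - <<'E'
from h import *
print(ctrl.get_obs()["ee_pos"])
p,r=pick(2)
plan([("over",up(p,.20),r,14)])
cv2.imwrite("pics/v11.png",cv2.resize(cv2.imread("pics/s11.png")[180:300,240:360],(600,600),interpolation=cv2.INTER_CUBIC))
E
```

```text
[0.52790185 0.04532848 0.24714942]
over 14 x [0.0055, -0.0231, 0.0079] [-0.0047, -0.0538, 0.0123]
```

View pics/v11.png

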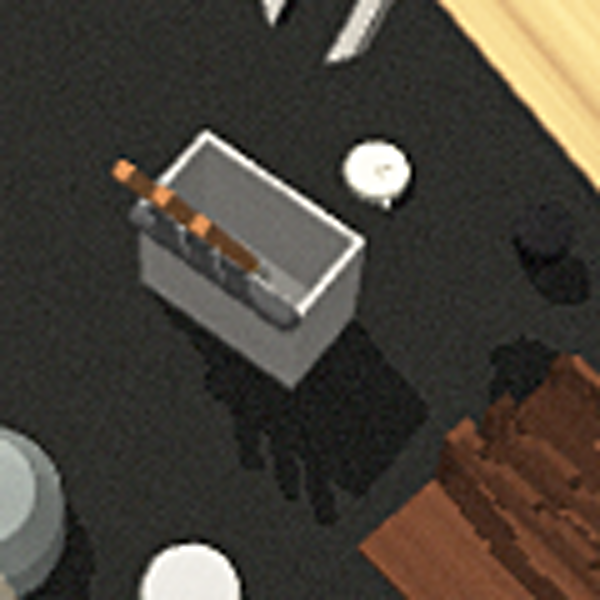

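Three drivers lean on the lip, evenly spaced. Now driver 2.

Call:
jog_arm(
  motion=[
    [0.0055,-0.0231,0.0079,-0.0047,-0.0538,0.0123,-0.26],
    [0.0055,-0.0231,0.0079,-0.0047,-0.0538,0.0123,-0.26],
    [0.0055,-0.0231,0.0079,-0.0047,-0.0538,0.0123,-0.26],
    [0.0055,-0.0231,0.0079,-0.0047,-0.0538,0.0123,-0.26],
    [0.0055,-0.0231,0.0079,-0.0047,-0.0538,0.0123,-0.26],
  ],
)

```text
time_s: 28.7
ee_pos: [0.5376, 0.1713, 0.2298]
eef_rot: [-3.124, -0.48, 0.252]
force: [0.3, -0.2, -0.2]
grip_width: 0.0349
grip_force: 0.0
```

Call:
jog_arm(
  motion=[
    [0.0055,-0.0231,0.0079,-0.0047,-0.0538,0.0123,-0.26],
    [0.0055,-0.0231,0.0079,-0.0047,-0.0538,0.0123,-0.26],
    [0.0055,-0.0231,0.0079,-0.0047,-0.0538,0.0123,-0.26],
    [0.0055,-0.0231,0.0079,-0.0047,-0.0538,0.0123,-0.26],
    [0.0055,-0.0231,0.0079,-0.0047,-0.0538,0.0123,-0.26],
  ],
)

```text
time_s: 29.2
ee_pos: [0.5494, 0.2935, 0.2044]
eef_rot: [-3.127, -0.209, 0.192]
force: [-0.0, -0.3, -0.6]
grip_width: 0.0345
grip_force: 0.0
```

Call:
jog_arm(
  motion=[
    [0.0055,-0.0231,0.0079,-0.0047,-0.0538,0.0123,-0.26],
    [0.0055,-0.0231,0.0079,-0.0047,-0.0538,0.0123,-0.26],
    [0.0055,-0.0231,0.0079,-0.0047,-0.0538,0.0123,-0.26],
    [0.0055,-0.0231,0.0079,-0.0047,-0.0538,0.0123,-0.26],
    [0,0,0,0,0,0,-0.26],
  ],
)

```text
time_s: 29.7
ee_pos: [0.5581, 0.3901, 0.174]
eef_rot: [3.141, 0.01, 0.146]
force: [-0.7, -0.6, -0.7]
grip_width: 0.0345
grip_force: 0.0
```

Call:
jog_arm(
  motion=[
    [0,0,0,0,0,0,-0.26],
    [0,0,0,0,0,0,-0.26],
  ],
)

```text
time_s: 29.9
ee_pos: [0.5587, 0.3872, 0.1788]
eef_rot: [-3.141, 0.003, 0.143]
force: [-0.4, 0.1, 0.4]
grip_width: 0.0349
grip_force: 0.0
```

```bash
python3 - <<'E'
from h import *
p,r=pick(2)
plan([("over",up(p,.20),r,1),("down",p,r,5)])
E
```

```text
over 1 x [0.0009, 0.0005, -0.0025] [-0.001, 0.0026, 0.0014]
down 5 x [0.0, -0.0, 0.0187] [0.0, 0.0, 0.0]
```

Call:
jog_arm(
  motion=[
    [0.0005,0.0005,0.025,0,0,0,-0.26],
    [0,0,0.03,0,0,0,-0.26],
    [0,0,0.025,0,0,0,-0.26],
    [0,0,0.011,0,0,0,-0.26],
    [0,0,0,0,0,0,-0.5],
  ],
)

```text
time_s: 30.4
ee_pos: [0.5588, 0.3864, 0.0877]
eef_rot: [-3.141, 0.004, 0.143]
force: [-0.2, -0.1, 0.2]
grip_width: 0.0296
grip_force: 0.0
```

Call:
jog_arm(
  motion=[
    [0,0,0,0,0,0,-1],
    [0,0,0,0,0,0,-1],
    [0,0,0,0,0,0,-1],
    [0,0,-0.01,0,0,0,-1],
    [0,0,-0.03,0,0,0,-1],
  ],
)

```text
time_s: 30.9
ee_pos: [0.5582, 0.3864, 0.127]
eef_rot: [3.141, 0.007, 0.143]
force: [0.2, -0.5, -0.9]
grip_width: 0.0109
grip_force: 35.0
```

Call:
jog_arm(
  motion=[
    [0,0,-0.04,0,0,0,-1],
    [0,0,-0.035,0,0,0,-1],
    [0,0,0,0,0,0,-1],
    [0,0,0,0,0,0,-1],
  ],
)

```text
time_s: 31.3
ee_pos: [0.5595, 0.387, 0.2046]
eef_rot: [-3.14, 0.001, 0.143]
force: [0.8, -0.3, -1.0]
grip_width: 0.0108
grip_force: 35.0
```

```bash
python3 - <<'E'
from h import *
q,t=place(.022,.029)
plan([("over",up(q,.30),t,13),("down",q,t,6)])
E
```

```text
over 13 x [0.0005, 0.0222, -0.0065] [0.0022, 0.058, -0.0144]
down 6 x [-0.0155, -0.0009, 0.0165] [0.0, 0.0, 0.0]
```

Call:
jog_arm(
  motion=[
    [0.0005,0.0222,-0.0065,0.0022,0.058,-0.0144,-1],
    [0.0005,0.0222,-0.0065,0.0022,0.058,-0.0144,-1],
    [0.0005,0.0222,-0.0065,0.0022,0.058,-0.0144,-1],
    [0.0005,0.0222,-0.0065,0.0022,0.058,-0.0144,-1],
    [0.0005,0.0222,-0.0065,0.0022,0.058,-0.0144,-1],
  ],
)

```text
time_s: 31.8
ee_pos: [0.5768, 0.2762, 0.2345]
eef_rot: [-3.141, -0.288, 0.216]
force: [0.3, -0.1, -0.1]
grip_width: 0.0107
grip_force: 35.0
```

Call:
jog_arm(
  motion=[
    [0.0005,0.0222,-0.0065,0.0022,0.058,-0.0144,-1],
    [0.0005,0.0222,-0.0065,0.0022,0.058,-0.0144,-1],
    [0.0005,0.0222,-0.0065,0.0022,0.058,-0.0144,-1],
    [0.0005,0.0222,-0.0065,0.0022,0.058,-0.0144,-1],
    [0.0005,0.0222,-0.0065,0.0022,0.058,-0.0144,-1],
  ],
)

```text
time_s: 32.3
ee_pos: [0.5934, 0.1661, 0.2658]
eef_rot: [3.119, -0.578, 0.298]
force: [0.8, -0.4, -0.7]
grip_width: 0.0108
grip_force: 35.0
```

Call:
jog_arm(
  motion=[
    [0.0005,0.0222,-0.0065,0.0022,0.058,-0.0144,-1],
    [0.0005,0.0222,-0.0065,0.0022,0.058,-0.0144,-1],
    [0.0005,0.0222,-0.0065,0.0022,0.058,-0.0144,-1],
    [0,0,0,0,0,0,-1],
    [0,0,0,0,0,0,-1],
  ],
)

```text
time_s: 32.8
ee_pos: [0.6031, 0.1004, 0.2841]
eef_rot: [3.089, -0.747, 0.358]
force: [-0.6, -0.0, -0.8]
grip_width: 0.0103
grip_force: 35.0
```

```bash
python3 chk.py .022 .029 s12
```

```text
fix 1 x [0.0017, -0.0001, -0.0015] [0.0006, 0.0042, -0.0007]
down 6 x [-0.0155, -0.0009, 0.0165] [0.0, 0.0, 0.0]
expect tip, head [[300.8, 217.5], [292.2, 201.5]]
blob 63 lowest [289 233] highest [263 212]
blob 14 lowest [298 216] highest [297 210]
blob 14 lowest [291 206] highest [291 200]
blob 41 lowest [319 175] highest [302 161]
```

Call:
jog_arm(
  motion=[
    [-0.0145,-0.0009,0.0155,0,0.003,0,-1],
    [-0.0155,-0.0009,0.0165,0,0,0,-1],
    [-0.0155,-0.0009,0.0165,0,0,0,-1],
    [-0.0155,-0.0009,0.0165,0,0,0,-1],
    [-0.0155,-0.0009,0.0165,0,0,0,-1],
  ],
)

```text
time_s: 33.35
ee_pos: [0.6031, 0.102, 0.1718]
eef_rot: [3.088, -0.751, 0.361]
force: [-0.4, 0.6, -0.6]
grip_width: 0.0109
grip_force: 35.0
```

Call:
jog_arm(
  motion=[
    [-0.0155,-0.0009,0.0165,0,0,0,-1],
    [0,0,0,0,0,0,-1],
    [0,0,0,0,0,0,-0.6],
    [0,0,0,0,0,0,-0.6],
    [0,0,0,0,0,0,-0.6],
  ],
)

```text
time_s: 33.85
ee_pos: [0.6035, 0.1011, 0.1513]
eef_rot: [3.087, -0.753, 0.361]
force: [0.2, -0.4, 0.4]
grip_width: 0.0189
grip_force: 0.0
```

Call:
jog_arm(
  motion=[
    [0,0,-0.02,0,0,0,-0.6],
    [0,0,-0.04,0,0,0,-0.6],
    [0,0,-0.05,0,0,0,-0.4],
    [0,0,-0.02,0,0,0,-0.26],
    [0,0,0,0,0,0,-0.26],
  ],
)

```text
time_s: 34.35
ee_pos: [0.5176, 0.0758, 0.2485]
eef_rot: [3.084, -0.757, 0.362]
force: [-0.1, 1.2, 0.1]
grip_width: 0.0342
grip_force: 0.0
```

```bash
python3 - <<'E'
from h import *
print(ctrl.get_obs()["ee_pos"])
p,r=pick(1)
plan([("over",up(p,.20),r,15)])
E
```

```text
[0.51764513 0.07576123 0.24852498]
over 15 x [0.0057, -0.0224, 0.0072] [-0.0019, -0.0507, 0.0125]
```

Call:
jog_arm(
  motion=[
    [0.0057,-0.0224,0.0072,-0.0019,-0.0507,0.0125,-0.26],
    [0.0057,-0.0224,0.0072,-0.0019,-0.0507,0.0125,-0.26],
    [0.0057,-0.0224,0.0072,-0.0019,-0.0507,0.0125,-0.26],
    [0.0057,-0.0224,0.0072,-0.0019,-0.0507,0.0125,-0.26],
    [0.0057,-0.0224,0.0072,-0.0019,-0.0507,0.0125,-0.26],
  ],
)

```text
time_s: 34.85
ee_pos: [0.5273, 0.1976, 0.2296]
eef_rot: [3.129, -0.498, 0.273]
force: [-0.5, 0.4, 1.1]
grip_width: 0.0348
grip_force: 0.0
```

Call:
jog_arm(
  motion=[
    [0.0057,-0.0224,0.0072,-0.0019,-0.0507,0.0125,-0.26],
    [0.0057,-0.0224,0.0072,-0.0019,-0.0507,0.0125,-0.26],
    [0.0057,-0.0224,0.0072,-0.0019,-0.0507,0.0125,-0.26],
    [0.0057,-0.0224,0.0072,-0.0019,-0.0507,0.0125,-0.26],
    [0.0057,-0.0224,0.0072,-0.0019,-0.0507,0.0125,-0.26],
  ],
)

```text
time_s: 35.35
ee_pos: [0.5392, 0.316, 0.2066]
eef_rot: [-3.139, -0.244, 0.206]
force: [1.0, -0.9, 0.4]
grip_width: 0.0348
grip_force: 0.0
```

Call:
jog_arm(
  motion=[
    [0.0057,-0.0224,0.0072,-0.0019,-0.0507,0.0125,-0.26],
    [0.0057,-0.0224,0.0072,-0.0019,-0.0507,0.0125,-0.26],
    [0.0057,-0.0224,0.0072,-0.0019,-0.0507,0.0125,-0.26],
    [0.0057,-0.0224,0.0072,-0.0019,-0.0507,0.0125,-0.26],
    [0.0057,-0.0224,0.0072,-0.0019,-0.0507,0.0125,-0.26],
  ],
)

```text
time_s: 35.85
ee_pos: [0.5517, 0.4322, 0.175]
eef_rot: [-3.141, 0.01, 0.143]
force: [-1.0, 0.7, 1.0]
grip_width: 0.0346
grip_force: 0.0
```

Call:
jog_arm(
  motion=[
    [0,0,0,0,0,0,-0.26],
    [0,0,0,0,0,0,-0.26],
    [0,0,0,0,0,0,-0.26],
  ],
)

```text
time_s: 36.15
ee_pos: [0.5518, 0.4303, 0.1772]
eef_rot: [-3.14, 0.006, 0.143]
force: [0.2, 0.1, 0.1]
grip_width: 0.0349
grip_force: 0.0
```

```bash
python3 - <<'E'
from h import *
p,r=pick(1)
plan([("over",up(p,.20),r,1),("down",p,r,5)])
E
```

```text
over 1 x [0.001, 0.0001, -0.004] [-0.0013, 0.0056, 0.001]
down 5 x [0.0, -0.0, 0.0187] [0.0, 0.0, 0.0]
```

Call:
jog_arm(
  motion=[
    [0.0005,0,0.025,0,0.004,0,-0.26],
    [0,0,0.03,0,0,0,-0.26],
    [0,0,0.024,0,0,0,-0.26],
    [0,0,0.01,0,0,0,-0.26],
    [0,0,0,0,0,0,-0.5],
  ],
)

```text
time_s: 36.65
ee_pos: [0.5517, 0.4301, 0.0881]
eef_rot: [-3.141, 0.003, 0.143]
force: [-0.4, -0.3, -0.3]
grip_width: 0.0298
grip_force: 0.0
```

Call:
jog_arm(
  motion=[
    [0,0,0,0,0,0,-1],
    [0,0,0,0,0,0,-1],
    [0,0,0,0,0,0,-1],
    [0,0,-0.01,0,0,0,-1],
    [0,0,-0.03,0,0,0,-1],
  ],
)

```text
time_s: 37.15
ee_pos: [0.5511, 0.43, 0.127]
eef_rot: [3.141, 0.006, 0.143]
force: [-0.5, 0.2, -1.1]
grip_width: 0.0107
grip_force: 35.0
```

Call:
jog_arm(
  motion=[
    [0,0,-0.04,0,0,0,-1],
    [0,0,-0.035,0,0,0,-1],
    [0,0,0,0,0,0,-1],
    [0,0,0,0,0,0,-1],
  ],
)

```text
time_s: 37.55
ee_pos: [0.5523, 0.4307, 0.2047]
eef_rot: [-3.14, 0.0, 0.143]
force: [-0.6, 0.5, -0.2]
grip_width: 0.0109
grip_force: 35.0
```

```bash
python3 - <<'E'
from h import *
q,t=place(.043,.057)
plan([("over",up(q,.30),t,14),("down",q,t,6)])
E
```

```text
over 14 x [-0.0001, 0.022, -0.0058] [-0.0006, 0.0541, -0.0144]
down 6 x [-0.0155, -0.0018, 0.0165] [0.0, 0.0, 0.0]
```

Call:
jog_arm(
  motion=[
    [0,0.022,-0.0058,-0.0006,0.0541,-0.0144,-1],
    [0,0.022,-0.0058,-0.0006,0.0541,-0.0144,-1],
    [0,0.022,-0.0058,-0.0006,0.0541,-0.0144,-1],
    [0,0.022,-0.0058,-0.0006,0.0541,-0.0144,-1],
    [0,0.022,-0.0058,-0.0006,0.0541,-0.0144,-1],
  ],
)

```text
time_s: 38.05
ee_pos: [0.5674, 0.3206, 0.2314]
eef_rot: [3.129, -0.268, 0.218]
force: [0.1, 0.8, -0.3]
grip_width: 0.0106
grip_force: 35.0
```

Call:
jog_arm(
  motion=[
    [0,0.022,-0.0058,-0.0006,0.0541,-0.0144,-1],
    [0,0.022,-0.0058,-0.0006,0.0541,-0.0144,-1],
    [0,0.022,-0.0058,-0.0006,0.0541,-0.0144,-1],
    [0,0.022,-0.0058,-0.0006,0.0541,-0.0144,-1],
    [0,0.022,-0.0058,-0.0006,0.0541,-0.0144,-1],
  ],
)

```text
time_s: 38.55
ee_pos: [0.5831, 0.212, 0.2608]
eef_rot: [3.092, -0.537, 0.305]
force: [0.6, -0.6, -0.8]
grip_width: 0.0105
grip_force: 35.0
```

Call:
jog_arm(
  motion=[
    [0,0.022,-0.0058,-0.0006,0.0541,-0.0144,-1],
    [0,0.022,-0.0058,-0.0006,0.0541,-0.0144,-1],
    [0,0.022,-0.0058,-0.0006,0.0541,-0.0144,-1],
    [0,0.022,-0.0058,-0.0006,0.0541,-0.0144,-1],
    [0,0,0,0,0,0,-1],
  ],
)

```text
time_s: 39.05
ee_pos: [0.5955, 0.1238, 0.2843]
eef_rot: [3.034, -0.747, 0.394]
force: [0.4, 0.3, -1.0]
grip_width: 0.0105
grip_force: 35.0
```

Call:
jog_arm(
  motion=[
    [0,0,0,0,0,0,-1],
    [0,0,0,0,0,0,-1],
  ],
)

```text
time_s: 39.25
ee_pos: [0.596, 0.1265, 0.285]
eef_rot: [3.035, -0.746, 0.396]
force: [0.3, -0.1, -0.8]
grip_width: 0.0106
grip_force: 35.0
```

```bash
python3 chk.py .043 .057 s13
```

```text
fix 1 x [-0.0001, 0.0004, -0.0018] [-0.0002, 0.0028, 0.0006]
down 6 x [-0.0155, -0.0018, 0.0165] [0.0, 0.0, 0.0]
expect tip, head [[306.6, 221.4], [301.0, 207.4]]
blob 11 lowest [304 220] highest [304 217]
blob 75 lowest [296 238] highest [263 212]
blob 13 lowest [300 212] highest [300 206]
blob 21 lowest [318 175] highest [312 167]
```

Call:
jog_arm(
  motion=[
    [-0.0155,-0.0018,0.0155,0,0,0,-1],
    [-0.0155,-0.0018,0.0165,0,0,0,-1],
    [-0.0155,-0.0018,0.0165,0,0,0,-1],
    [-0.0155,-0.0018,0.0165,0,0,0,-1],
    [-0.0155,-0.0018,0.0165,0,0,0,-1],
  ],
)

```text
time_s: 39.8
ee_pos: [0.5949, 0.1266, 0.1716]
eef_rot: [3.035, -0.747, 0.397]
force: [0.4, 0.2, -0.2]
grip_width: 0.0105
grip_force: 35.0
```

Call:
jog_arm(
  motion=[
    [-0.0155,-0.0018,0.0165,0,0,0,-1],
    [0,0,0,0,0,0,-1],
    [0,0,0,0,0,0,-0.6],
    [0,0,0,0,0,0,-0.6],
    [0,0,0,0,0,0,-0.6],
  ],
)

```text
time_s: 40.3
ee_pos: [0.5952, 0.1261, 0.1511]
eef_rot: [3.034, -0.749, 0.397]
force: [0.0, -0.0, -0.3]
grip_width: 0.0189
grip_force: 0.0
```

Call:
jog_arm(
  motion=[
    [0,0,-0.02,0,0,0,-0.6],
    [0,0,-0.04,0,0,0,-0.6],
    [0,0,-0.05,0,0,0,-0.4],
    [0,0,-0.05,0,0,0,-0.26],
    [0,0,-0.05,0,0,0,-0.26],
  ],
)

```text
time_s: 40.8
ee_pos: [0.4535, 0.0914, 0.3049]
eef_rot: [3.033, -0.748, 0.397]
force: [1.3, -0.5, 0.6]
grip_width: 0.0343
grip_force: 0.0
```

Call:
jog_arm(
  motion=[
    [0,0,-0.03,0,-0.05,0,-0.26],
    [0,0,0,0,0,0,-0.26],
    [0,0,0,0,0,0,-0.26],
    [0,0,0,0,0,0,-0.26],
  ],
)

```text
time_s: 41.2
ee_pos: [0.4354, 0.0869, 0.3238]
eef_rot: [3.04, -0.697, 0.389]
force: [0.1, -0.2, -0.5]
grip_width: 0.0346
grip_force: 0.0
```

```bash
python3 look.py scene s14; python3 look.py top t14; python3 - <<'E'
from h import *
f=lambda im,x,y,w,h:cv2.resize(im[y:y+h,x:x+w],(400,400),interpolation=cv2.INTER_CUBIC)
s=cv2.imread("pics/s14.png");t=cv2.imread("pics/t14.png")
cv2.imwrite("pics/v14.png",np.hstack([f(s,170,130,150,150),f(t,345,145,125,125)]))
E
```

```text
(no output)
```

View pics/v14.png

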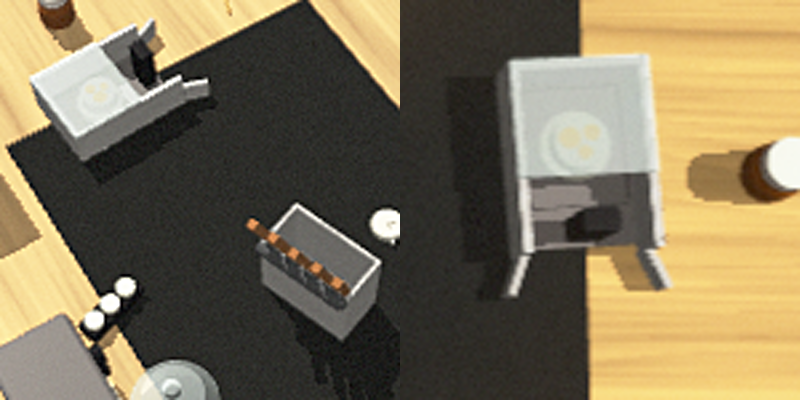

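All five drivers lean on the lip. I want to check numerically whether the tray and holder have shifted since it was pushed home.

```bash
python3 - <<'E'
from h import *
cm=ctrl.camera_model("top");H=np.array([.6375,-.319,0])
for n in("t6","t14"):
    im=cv2.imread(f"pics/{n}.png");hsv=cv2.cvtColor(im,cv2.COLOR_BGR2HSV)
    g=cv2.cvtColor(im,cv2.COLOR_BGR2GRAY)
    m=cv2.inRange(g,0,42);s=np.zeros_like(m);s[203:224,388:418]=m[203:224,388:418]
    k,l,st,c=cv2.connectedComponentsWithStats(s);i=1+st[1:,4].argmax()
    x,y,w,h,a=st[i];print(n,"block bbox",st[i],"top near-left/right",[R.from_euler('z',-.06).apply(onz(cm,u,.066)-H).round(4).tolist()[:2] for u in((x,y+h),(x+w,y+h))])
    roi=hsv[175:203,380:420].astype(int); m=((roi[...,1]>45)&(roi[...,0]>12)&(roi[...,0]<30)).astype(np.uint8)
    ys,xs=np.nonzero(m);print("  brass",len(xs),xs.mean()+380,ys.mean()+175, R.from_euler('z',-.06).apply(onz(cm,(xs.mean()+380,ys.mean()+175),.034)-H).round(4))
    col=g[225-12:232,395].astype(int);print("  col395",col.tolist(),"col 388",g[213:232,388].tolist())
E
```

```text
t6 block bbox [396 210  16   9  65] top near-left/right [[-0.067, 0.0291], [-0.0689, -0.0114]]
  brass 19 399.1578947368421 187.31578947368422 [0.0207 0.0055 0.034 ]
  col395 [70, 68, 72, 71, 73, 79, 89, 140, 137, 49, 47, 49, 47, 48, 49, 45, 46, 50, 50] col 388 [88, 88, 84, 83, 87, 85, 89, 91, 137, 82, 44, 48, 49, 48, 52, 48, 48, 47, 45]
t14 block bbox [397 211  15   9  67] top near-left/right [[-0.0697, 0.0268], [-0.0714, -0.0112]]
  brass 37 400.27027027027026 187.43243243243242 [0.0202 0.0026 0.034 ]
  col395 [135, 76, 73, 83, 85, 83, 82, 92, 133, 107, 45, 47, 45, 45, 49, 49, 44, 47, 47] col 388 [132, 86, 82, 83, 82, 87, 82, 84, 88, 132, 47, 42, 47, 48, 48, 45, 46, 45, 48]
```

```bash
python3 - <<'E'
from h import *
cm=ctrl.camera_model("top");H=np.array([.6375,-.319,0]);Z=R.from_euler('z',-.06)
for n in("t6","t14"):
    g=cv2.cvtColor(cv2.imread(f"pics/{n}.png"),cv2.COLOR_BGR2GRAY).astype(float)
    for c in (386,388,390,392,395):
        col=g[214:232,c];mx=col[4:].argmax()+4
        k=next(i for i in range(mx,17) if col[i+1]<90); e=214+k+(col[k]-90)/(col[k]-col[k+1])
        print(n,c,round(e,2),Z.apply(onz(cm,(c,e),.01)-H).round(4)[:2])
E
```

```text
t6 386 223.68 [-0.0712  0.0421]
t6 388 221.85 [-0.0665  0.0364]
t6 390 221.72 [-0.0664  0.0311]
t6 392 221.62 [-0.0664  0.0257]
t6 395 221.53 [-0.0665  0.0177]
t14 386 223.7 [-0.0712  0.0421]
t14 388 222.49 [-0.0682  0.0365]
t14 390 222.52 [-0.0686  0.0312]
t14 392 222.44 [-0.0686  0.0259]
t14 395 222.27 [-0.0685  0.0179]
```

The tray has slipped back about 2 mm since it was homed. I'll nudge it home again with shut fingers behind the handle block.

```bash
python3 - <<'E'
from h import *
H=np.array([.6375,-.319,0]);Z=R.from_euler('z',.06);T=pose(.06)
a=H+Z.apply([-.105,-.001,.17]);b=H+Z.apply([-.105,-.001,.048])
print(a)
plan([("over",a,T,14),("down",b,T,5),("push",H+Z.apply([-.075,-.001,.048]),T,5)])
E
```

```text
[ 0.53274891 -0.32629442  0.17      ]
over 14 x [-0.0042, 0.0303, 0.0127] [-0.0013, -0.0503, 0.02]
down 5 x [0.0, -0.0, 0.0244] [0.0, 0.0, 0.0]
push 5 x [0.006, -0.0, -0.0] [0.0, 0.0, 0.0]
```

Call:
jog_arm(
  motion=[
    [-0.0042,0.0303,0.0127,-0.0013,-0.0503,0.02,-1],
    [-0.0042,0.0303,0.0127,-0.0013,-0.0503,0.02,-1],
    [-0.0042,0.0303,0.0127,-0.0013,-0.0503,0.02,-1],
    [-0.0042,0.0303,0.0127,-0.0013,-0.0503,0.02,-1],
    [-0.0042,0.0303,0.0127,-0.0013,-0.0503,0.02,-1],
  ],
)

```text
time_s: 41.8
ee_pos: [0.4978, -0.0575, 0.268]
eef_rot: [3.11, -0.45, 0.249]
force: [-0.0, 0.2, -0.1]
grip_width: 0.0008
grip_force: 0.0
```

Call:
jog_arm(
  motion=[
    [-0.0042,0.0303,0.0127,-0.0013,-0.0503,0.02,-1],
    [-0.0042,0.0303,0.0127,-0.0013,-0.0503,0.02,-1],
    [-0.0042,0.0303,0.0127,-0.0013,-0.0503,0.02,-1],
    [-0.0042,0.0303,0.0127,-0.0013,-0.0503,0.02,-1],
    [-0.0042,0.0303,0.0127,-0.0013,-0.0503,0.02,-1],
  ],
)

```text
time_s: 42.3
ee_pos: [0.5297, -0.2063, 0.2036]
eef_rot: [3.14, -0.2, 0.139]
force: [-0.1, -0.0, 0.4]
grip_width: 0.0005
grip_force: 0.0
```

Call:
jog_arm(
  motion=[
    [-0.0042,0.0303,0.0127,-0.0013,-0.0503,0.02,-1],
    [-0.0042,0.0303,0.0127,-0.0013,-0.0503,0.02,-1],
    [-0.0042,0.0303,0.0127,-0.0013,-0.0503,0.02,-1],
    [-0.0042,0.0303,0.0127,-0.0013,-0.0503,0.02,-1],
    [0,0,0,0,0,0,-1],
  ],
)

```text
time_s: 42.8
ee_pos: [0.5318, -0.3288, 0.1488]
eef_rot: [-3.139, 0.003, 0.057]
force: [-1.1, 0.4, -0.2]
grip_width: 0.0006
grip_force: 0.0
```

Call:
jog_arm(
  motion=[
    [0,0,0,0,0,0,-1],
    [0,0,0,0,0,0,-1],
  ],
)

```text
time_s: 43.0
ee_pos: [0.5329, -0.3259, 0.1531]
eef_rot: [-3.142, -0.003, 0.06]
force: [-0.6, 0.0, -0.4]
grip_width: 0.0005
grip_force: 0.0
```

```bash
python3 - <<'E'
from h import *
H=np.array([.6375,-.319,0]);Z=R.from_euler('z',.06);T=pose(.06)
print(ctrl.get_obs()["grip_width"])
plan([("down",H+Z.apply([-.105,-.001,.048]),T,5)])
E
```

```text
0.0004655364206600807
down 5 x [-0.0001, 0.0001, 0.0248] [-0.0, -0.0006, 0.0001]
```

Call:
jog_arm(
  motion=[
    [0,0,0.03,0,0,0,-1],
    [0,0,0.035,0,0,0,-1],
    [0,0,0.035,0,0,0,-1],
    [0,0,0.022,0,0,0,-1],
    [0,0,0,0,0,0,-1],
  ],
)

```text
time_s: 43.5
ee_pos: [0.532, -0.3251, 0.0289]
eef_rot: [-3.139, 0.0, 0.06]
force: [-0.3, 1.1, 0.4]
grip_width: 0.0004
grip_force: 0.0
```

Call:
jog_arm(
  motion=[
    [0.006,0,0,0,0,0,-1],
    [0.006,0,0,0,0,0,-1],
    [0.005,0,0,0,0,0,-1],
    [0.004,0,0,0,0,0,-1],
    [0.003,0,0,0,0,0,-1],
  ],
)

```text
time_s: 44.0
ee_pos: [0.5576, -0.3253, 0.0318]
eef_rot: [3.141, -0.003, 0.06]
force: [1.3, 0.5, 0.2]
grip_width: 0.0007
grip_force: 0.0
```

Call:
jog_arm(
  motion=[
    [0.003,0,0,0,0,0,-1],
    [0.002,0,0,0,0,0,-1],
    [0.002,0,0,0,0,0,-1],
  ],
)

```text
time_s: 44.3
ee_pos: [0.5642, -0.3249, 0.0314]
eef_rot: [3.141, -0.003, 0.059]
force: [0.3, 0.1, 0.2]
grip_width: 0.0
grip_force: 0.0
```

Call:
jog_arm(
  motion=[
    [0.002,0,0,0,0,0,-1],
    [0.002,0,0,0,0,0,-1],
  ],
)

```text
time_s: 44.5
ee_pos: [0.5676, -0.3246, 0.0314]
eef_rot: [-3.141, -0.001, 0.059]
force: [-5.8, 0.5, 3.5]
grip_width: 0.0008
grip_force: 2.8
```

Call:
jog_arm(
  motion=[
    [0.0015,0,0,0,0,0,-1],
    [0.0015,0,0,0,0,0,-1],
  ],
)

```text
time_s: 44.7
ee_pos: [0.5681, -0.3245, 0.0314]
eef_rot: [-3.14, 0.005, 0.059]
force: [-35.4, 2.6, 18.6]
grip_width: 0.0005
grip_force: 17.4
```

Call:
jog_arm(
  motion=[
    [0.0015,0,0,0,0,0,-1],
    [0.0015,0,0,0,0,0,-1],
  ],
)

```text
time_s: 44.9
ee_pos: [0.5681, -0.3244, 0.0314]
eef_rot: [-3.138, 0.011, 0.059]
force: [-60.5, 7.5, 32.6]
grip_width: 0.0005
grip_force: 30.2
```

Firmly against the stop. I back off straight away, rise clear and do a last check.

Call:
jog_arm(
  motion=[
    [-0.006,0,0,0,0,0,-1],
    [-0.01,0,0,0,0,0,-1],
    [-0.02,0,0,0,0,0,-1],
    [0,0,-0.04,0,0,0,-1],
    [0,0,-0.05,0,0,0,-1],
  ],
)

```text
time_s: 45.4
ee_pos: [0.5363, -0.3259, 0.1205]
eef_rot: [-3.139, 0.001, 0.059]
force: [1.1, -1.3, 1.0]
grip_width: 0.0003
grip_force: 0.0
```

Call:
jog_arm(
  motion=[
    [-0.03,-0.02,-0.04,0,0,0,-1],
    [-0.03,-0.03,-0.03,0,0,0,-1],
    [-0.03,-0.03,0,0,0,0,-1],
    [-0.03,-0.03,0,0,0,0,-1],
    [0,0,0,0,0,0,-1],
  ],
)

```text
time_s: 45.9
ee_pos: [0.4119, -0.2236, 0.1871]
eef_rot: [-3.142, -0.002, 0.06]
force: [0.6, 0.2, 0.3]
grip_width: 0.0009
grip_force: 0.0
```

Call:
jog_arm(
  motion=[
    [-0.03,-0.04,0,0,0,0,-1],
    [-0.03,-0.04,0,0,0,0,-1],
    [0,-0.04,0,0,0,0,-1],
    [0,0,0,0,0,0,-1],
    [0,0,0,0,0,0,-1],
  ],
)

```text
time_s: 46.4
ee_pos: [0.3483, -0.1098, 0.1872]
eef_rot: [3.14, -0.004, 0.061]
force: [0.7, 0.6, 0.5]
grip_width: 0.0002
grip_force: 0.0
```

```bash
python3 look.py top t15;python3 look.py scene s15; python3 - <<'E'
from h import *
cm=ctrl.camera_model("top");H=np.array([.6375,-.319,0]);Z=R.from_euler('z',-.06)
im=cv2.imread("pics/t15.png");g=cv2.cvtColor(im,cv2.COLOR_BGR2GRAY).astype(float)
for c in (388,390,392,395):
    col=g[214:232,c];mx=col[4:].argmax()+4
    k=next(i for i in range(mx,17) if col[i+1]<90); e=214+k+(col[k]-90)/(col[k]-col[k+1])
    print(c,round(e,2),Z.apply(onz(cm,(c,e),.01)-H).round(4)[:2])
roi=cv2.cvtColor(im,cv2.COLOR_BGR2HSV)[175:203,380:420].astype(int); m=((roi[...,1]>45)&(roi[...,0]>12)&(roi[...,0]<30))
ys,xs=np.nonzero(m);print("brass",len(xs),Z.apply(onz(cm,(xs.mean()+380,ys.mean()+175),.034)-H).round(4))
a=cv2.imread("pics/s14.png")[200:260,255:310];b=cv2.imread("pics/s15.png")[200:260,255:310];print("drivers changed px",(cv2.absdiff(a,b).max(2)>60).sum())
print(ctrl.get_obs()["ee_pos"],ctrl.get_obs()["joint_vel"].round(3))
E
```

```text
388 221.56 [-0.0657  0.0363]
390 221.48 [-0.0658  0.031 ]
392 221.46 [-0.0659  0.0257]
395 221.43 [-0.0662  0.0177]
brass 30 [0.0219 0.0044 0.034 ]
drivers changed px 0
[ 0.3481683  -0.11059869  0.18686884] [-0.01   0.008  0.001  0.001  0.002  0.003]
```

The tray is fully home, the holder is near the well centre, and the drivers haven't moved. Handing in.

```bash
python3 -c "
from station import ctrl
print(ctrl.hand_in())"
```

```text
the job is handed in; nothing more can be done
None
```

The tray is fully home against the back stop with the holder standing in its well, all five screwdrivers lean blade-down on the lipped side of the cup, and the job is handed in at about 46 s with no result reported.

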